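Show the power module to the inspection camera

TASK

On the assembly fixture, swing the blue hold-down arm by its red knob fully aside (a quarter turn or more), then lift the clear-cased power module out of its nest and present it in the air to the inspection camera: right way up in the camera's picture, its front (the side with the red and green terminals) square to the lens, and the middle of that front on the lens axis 150 mm before the lens. Finish while holding it there, gripped and still; the hold-down arm stays aside, the camera and its stand are not to be touched, and the other things on the bench are left where they are.

Things in the scene. Friction and masses are not known exactly. Their poses are not given: they have to be found in the camera images.
- fixture: Fixed assembly fixture: black plate 225 x 180 mm (x -105 to +120), top 57 mm up, with a steel chassis, floor 60 mm up. Origin on the bench under the nest's middle, x to the chassis' rear, z up. Flanges 80 mm high at y = +-75, x = 112 mm; two uprights 132 mm high at x 95-112, y +-58-75. Nest: white corner angles 12 mm tall round the module's foot, 1.5 mm clear; the middle of each side is free.
- hold_down (a joint): Swing angle of the blue hold-down arm about its upright pivot. 0: along the fixture's +x over the module's middle, rubber foot 2 mm above its top, so the module cannot come out. Grows as the arm swings clockwise seen from above; 1.57: along the fixture's -y; stop at 1.9. Starts at 0 to 0.3. Light friction (about 1 N at the knob); it stays where it is left.
- knob (a point): Middle of the arm's upright red knob, a cylinder 22 mm across, 36 mm tall, 78 mm from the pivot axis. This point lies 18 mm below the knob's top and 18 mm above the arm's upper face, which is 140 mm above the bench. The arm is 20 mm wide (24 mm round the knob), 10 mm thick. x points from the pivot to the knob (turns with the arm), z up.
- pivot (a point): Point on the hold-down arm's vertical pivot axis, level with knob, at fixture x = -78 mm, y = 0. The screw head there is 24 mm across and ends 149 mm above the bench; the post under the arm is 18 mm across.
- module_center (a point): Centre of the power module, a block 74 (x) by 56 (y) by 64 mm (z), about 0.26 kg: clear case on a black foot, green board, transformer and blue capacitors inside. x points out of its front, z out of its top. It starts upright in the nest, x along the fixture's +x, foot 60 and top 124 mm above the bench. Gripped across the 56 mm (its y), the front stays free.
- module_front (a point): Centre of the module's front, 37 mm from its centre along x; same axes as the module. The front shows a steel bracket with two red and two green terminals in a row near the top and black sockets below.
- focus (a point): Where the middle of the module's front is to be held: on the lens axis, 150 mm before the lens, 175 to 245 mm above the bench (varies). x points along the lens axis to the lens, 30 degrees upwards; y is level; z is up in the picture, 30 degrees off vertical, leaning away from the camera. The module is right when its x, y, z lie along these.
- lens (a point): Centre of the lens front, 150 mm from the focus along its x; same axes as the focus. Dark barrel 44 mm across in a ring light 90 mm across, white face 5 mm behind the lens front; blue camera body 46 mm square behind. It looks down at 30 degrees below level.
- camera_stand: Fixed stand of the inspection camera: aluminium foot plate 370 x 120 x 12 mm (own x -60 to +310, y +-60 mm), column 30 mm square, 432 mm tall at x = 285 mm; the camera is clamped on it at a height that varies. Origin on the bench straight under the focus; x runs level from there to the column.
- screwdriver: Bystander: orange-handled screwdriver 190 mm long, lying along its x.
- tape_roll: Bystander: yellow roll of tape, 60 mm across, 19 mm high, lying flat.
- wrench: Bystander: steel wrench 150 mm long, lying along its x.
- screw_dish: Bystander: small steel dish, 84 mm across, 24 mm high.
- cleaner: Bystander: amber bottle, 52 mm across, 130 mm tall, black cap; origin under its centre.
- terminals: Bystander: strip of grey, green and orange rail terminals, 46 x 100 x 41 mm; origin under its centre.

How it is judged:
By the outcome, as a careful person would: the job done as asked, in the order asked, and still so for the second after the job is handed in, while the arm keeps its last pose, push and grip.
It also fails if it takes over 53 s, if anything falls off the work surface, if the arm or the gripper's body presses on something with over 40 N, if the wrist force passes 120 N, or if a joint passes its speed limit or range.

ROBOT

A 6-joint arm with a two-finger parallel gripper is mounted at the origin on the work surface. World frame = base frame: x ahead of the robot, y to its left, z up, the work surface at z = 0. Lengths are in m, angles in degrees, forces in N, time in s.
With the tool pointing down it reaches from about 0.4 to 0.825 m from the base axis. Payload 7 kg.
Tool frame: the origin (TCP) lies at the very end of the fingers, on their centre line; the grasp point (between the pads) lies hold_point_z behind it (hold_point_z is the distance from the TCP to the grasp point, in m); z points along the fingers, y is the direction in which the jaws open and shut (so a half turn about z gives the same grasp; the last joint's range is limited). The gripper opens to 88 mm and grips with 3 to 60 N. Pads are 19 mm wide; open, the fingers measure 130 mm over their backs; the gripper's body (78 mm by 193 mm) begins 47 mm behind the grasp point.
Start: joints at [88.127, 20.546, 0.682, 0, -70.136, -16.507], TCP at [0.213, 0.641, 0.227] pointing down, gripper open.
Joint ranges: [-176.03, 176.03], [-82.01, 121.73], [-58.28, 71.71], [-173.87, 95.51], [-174.79, -0.11], [-173.66, 173.66]. Speed limits (degrees/s): [136.94, 136.94, 172.46, 180, 180, 180].

INTERFACE

Orientations are given as [roll, pitch, yaw] about the fixed x, y, z axes, in that order (R = Rz(yaw) Ry(pitch) Rx(roll)).
In Python, from plant import get_obs, snapshot, close_job, hold_point_z gives the robot as it stands. The module is installed in compiled form; this text tells all that it offers.
- The arm moves only by the tool jog_arm, never from a script. Its argument "commands" is a list of rows, each a list of 4 numbers: the shift along the world's x, y, z in mm, then the turn about the world's z in degrees. In form: [[x, y, z, turn], ...]. A call has exactly 10 rows; each row shifts and turns the commanded pose from where the row before left it; what a row does not reach is not made up. A row lasts 1/12 s, in which the tool goes at most 41.7 mm and 7.16 degrees, less where a joint would pass 70% of its speed; a pose out of reach is approached as far as the arm can. A call is refused whole if a number of a shift passes 41.7 or a number of a turn 7.16, either way. A call with a gripper value outside its range is refused whole. "fingers" is the finger opening in mm, from 0 to 87.6, set as the call begins (left out, the last holds). The fingers move at their own pace and stop on an object; the grip force is fixed at half the most. Time passes only in rows, so rows that do not move let the fingers close, or fill a call up. It gives the time, the measured TCP pose, the force and the opening at its end, in the units of the state.
- get_obs(): the state, without advancing time (a new reading comes with each control period).
- snapshot(name): name is "side" or "top" or "wrist"; returns a dict with "image" (400x640x3 uint8, red, green, blue), "fov_y" (degrees; the focal length in pixels is half the picture's height over the tangent of half this angle, whatever the lens; pixels are square), "cx", "cy" (the principal point, pixels), "dist_coeffs" ([k1, k2, p1, p2, k3] as OpenCV has them; the pictures are not rectified), "rvec" (rotation vector, rad) and "tvec" (3), from world to camera coordinates, as OpenCV has them; the wrist camera has in their place "mount" (4x4, takes a point from camera to tool coordinates, whose origin is the TCP and whose axes are the flange's). Camera axes: x right, y down, z forward; pixel columns grow to the right and rows downward; lengths in m; the calibration is good to about 2 mm. A picture is of the moment at which its call begins: read the wrist's pose just before it. There is no depth.
- close_job(): hands the job in, once; it reports no verdict.
The state is a dict: "clock": time; "joint_pos": joint angles; "qvel": joint speeds; "tau": joint torques, N m; "tool_pos": TCP position; "orientation": TCP orientation; "force": force on the tool from outside, world axes, zero at the start; "moment": the same for the moment, N m; "opening": finger opening in m.
Only numpy, scipy, OpenCV 4.12 (cv2) and the standard library are available. Lean on these libraries where they do the work, as an engineer would, in place of code of your own. Each camera call takes 0.05 s, during which the arm holds its last target.

## Working session

There is one attempt and no reset: what is moved stays moved. The work goes in short steps, Python scripts to look and compute and a tool call to move; the robot and the scene stay as the last step left them, time stands still between calls to the robot, and variables do not carry over. Pictures are saved under pics/ and viewed, and the job is handed in when it is done.

Besides the shell and the picture viewer there is one more tool, called after "Request:" as name(argument=value, ...), one argument or row to a line, values as JSON. jog_arm: Moves the arm, as the interface text tells. Its arguments: {"type":"object","properties":{"commands":{"type":"array","items":{"type":"array","items":{"type":"number"}}},"fingers":{"type":"number"}},"required":["commands"]}

```bash
mkdir -p pics; ls; cat > h.py <<'E'
import numpy as np, cv2
from plant import get_obs, snapshot, close_job, hold_point_z
from scipy.spatial.transform import Rotation as R
def cam(s, obs=None):
    """returns K, dist, Rwc, t (world->cam)"""
    f=200/np.tan(np.radians(s['fov_y'])/2)
    K=np.array([[f,0,s['cx']],[0,f,s['cy']],[0,0,1]]); d=np.array(s['dist_coeffs'],float)
    if 'rvec' in s:
        Rm=cv2.Rodrigues(np.array(s['rvec'],float))[0]; t=np.array(s['tvec'],float).ravel()
    else:
        T=np.eye(4); T[:3,:3]=R.from_euler('xyz',obs['orientation'],degrees=True).as_matrix(); T[:3,3]=obs['tool_pos']
        W=np.linalg.inv(T@np.array(s['mount'])); Rm=W[:3,:3]; t=W[:3,3]
    return K,d,Rm,t
def proj(c,P):
    K,d,Rm,t=c
    return cv2.projectPoints(np.atleast_2d(np.array(P,float)),cv2.Rodrigues(Rm)[0],t,K,d)[0].reshape(-1,2)
def ray(c,uv):
    K,d,Rm,t=c
    n=cv2.undistortPoints(np.array(uv,float).reshape(-1,1,2),K,d).reshape(-1,2)
    D=np.c_[n,np.ones(len(n))]@Rm; return -Rm.T@t, D
def onz(c,uv,z):
    o,D=ray(c,uv); return o+D*((z-o[2])/D[:,2])[:,None]
import pickle
def shoot(names,tag):
    out={}
    for n in names:
        o=get_obs(); s=snapshot(n); out[n]=(s,o,cam(s,o))
        cv2.imwrite(f'pics/{tag}_{n}.png',cv2.cvtColor(s['image'],cv2.COLOR_RGB2BGR))
    pickle.dump(out,open(f'pics/{tag}.pkl','wb')); return out
def load(tag): return pickle.load(open(f'pics/{tag}.pkl','rb'))
E
python3 - <<'E'
from h import *
o=get_obs(); print(o, hold_point_z)
d=shoot(['side','top','wrist'],'a')
for n in d:
    s,_,c=d[n]; print(n,s['fov_y'],s['cx'],s['cy'],s['dist_coeffs'],-c[2].T@c[3], c[2][2]); print(s.get('mount'))
E
```

```text
pics
{'clock': 0.0, 'joint_pos': array([ 8.81265054e+01,  2.05888391e+01,  6.34328036e-01, -1.95605117e-02,
       -7.01357284e+01, -1.65058571e+01]), 'qvel': array([-0.059741  , -0.02107611,  0.04964363,  0.01735342,  0.01322367,
       -0.01229278]), 'tau': array([-1.12643229e-03, -5.82722211e+01,  2.93062431e+01,  6.99694186e+00,
        7.00664241e-03, -1.47305182e-04]), 'tool_pos': array([0.21271885, 0.64009552, 0.22565796]), 'orientation': array([ 1.79908254e+02, -8.01005398e-03, -1.83860064e+01]), 'force': array([-0.65272205,  0.93517893, -0.72019828]), 'moment': array([-0.01228426,  0.02154318, -0.01164027]), 'opening': 0.08743337140091571} 0.0188
side 52.045739618617894 322.0451310060347 197.5374054477692 [-0.0186071  0.         0.         0.         0.       ] [ 0.35455931 -1.07108115  0.79196969] [ 0.13405663  0.85738116 -0.49691685]
None
top 51.73910393604796 322.619361807272 196.9870607108263 [-0.03341582  0.          0.          0.          0.        ] [ 0.2494466  -0.03727518  1.628939  ] [ 0.17260064  0.01150895 -0.98492465]
None
wrist 63.91056277109447 316.9384404181779 199.97491175257355 [-0.03209336  0.          0.          0.          0.        ] [0.28206277 0.61670343 0.383526  ] [-0.25763826  0.08393852 -0.96258862]
[[ 6.24509253e-04 -9.62548621e-01 -2.71108396e-01  7.32212757e-02]
 [ 9.99999805e-01  5.97375533e-04  1.82606430e-04  6.18859356e-04]
 [-1.38140451e-05 -2.71108457e-01  9.62548806e-01 -1.57784519e-01]
 [ 0.00000000e+00  0.00000000e+00  0.00000000e+00  1.00000000e+00]]
```

View pics/a_side.png

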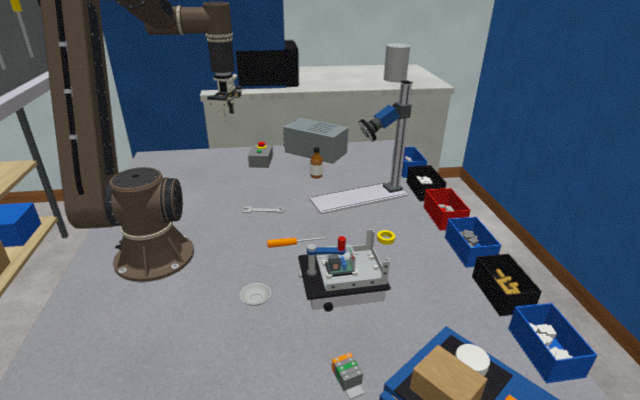

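View pics/a_top.png

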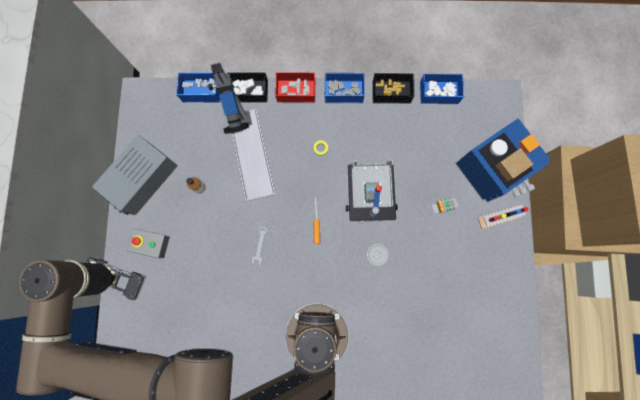

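View pics/a_wrist.png

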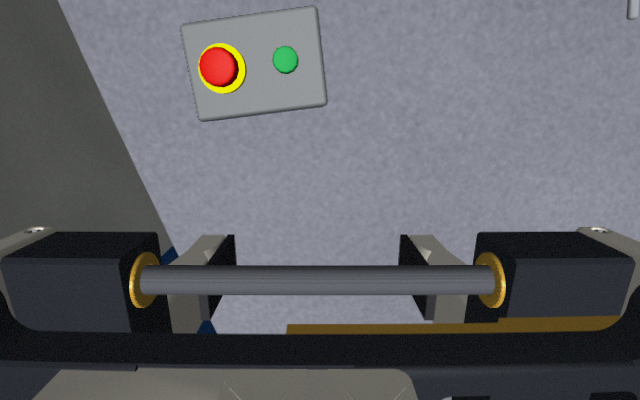

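```bash
python3 - <<'E'
from h import *
d=load('a')
def crop(n,x0,y0,x1,y1,k,name):
    im=d[n][0]['image'][y0:y1,x0:x1]; im=cv2.resize(im,None,fx=k,fy=k,interpolation=cv2.INTER_CUBIC)
    cv2.imwrite(name,cv2.cvtColor(im,cv2.COLOR_RGB2BGR))
crop('top',335,150,410,230,7,'pics/c1.png')
crop('top',205,55,285,210,4,'pics/c2.png') 
crop('side',290,220,400,320,7,'pics/c3.png')
crop('side',300,75,420,220,4,'pics/c4.png')
E
```

```text
(no output)
```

View pics/c1.png

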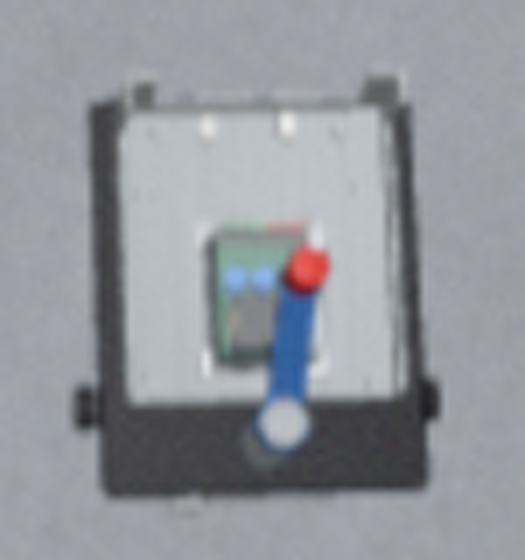

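View pics/c2.png

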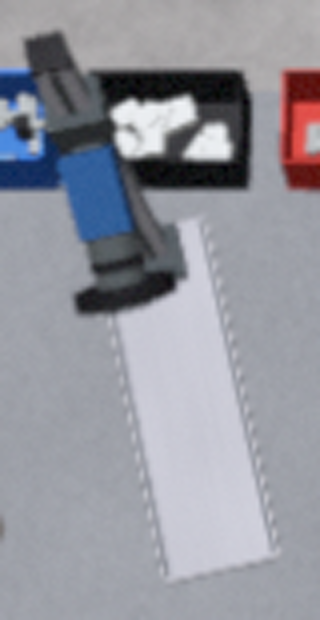

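View pics/c3.png

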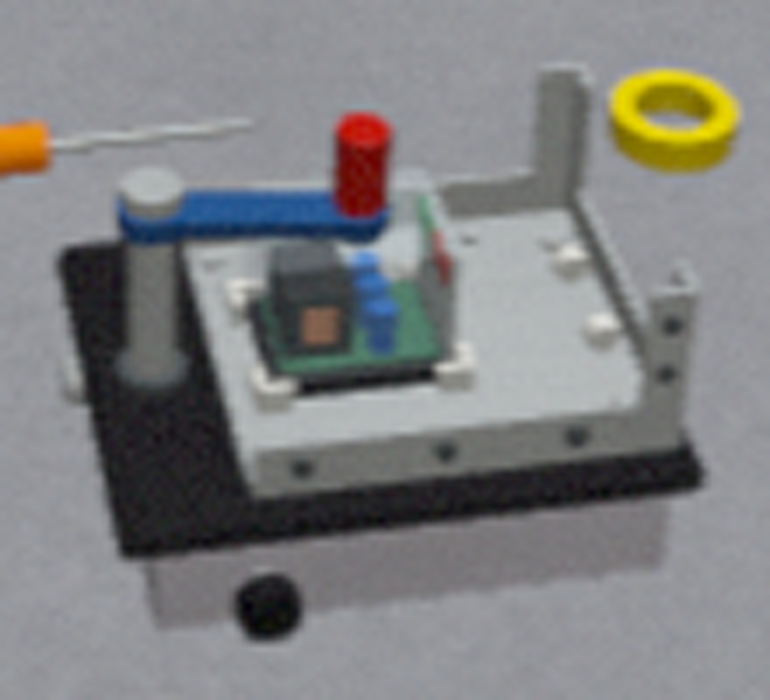

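View pics/c4.png

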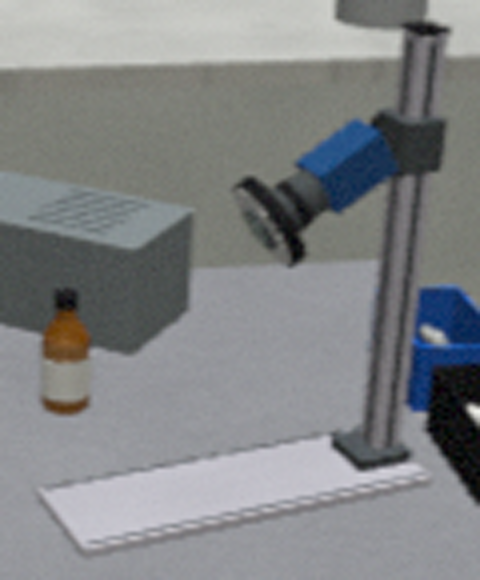

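```bash
cat > fit.py <<'E'
from h import *
from scipy.optimize import least_squares
d=load('a'); ct=d['top'][2]; cs=d['side'][2]
def T1(p): return np.array(p)/7+[335,150]-0.5+0.5/7
def T2(p): return np.array(p)/4+[205,55]-0.5+.5/4
def S1(p): return np.array(p)/7+[290,220]-0.5+.5/7
def S2(p): return np.array(p)/4+[300,75]-0.5+.5/4
F=[(ct,T1((102,495)),(-105,90,57)),(ct,T1((427,488)),(-105,-90,57)),(ct,T1((90,104)),(120,90,57)),(ct,T1((283,422)),(-78,0,149)),
   (cs,S1((124,556)),(-105,-90,55)),(cs,S1((702,487)),(120,-90,55)),(cs,S1((61,252)),(-105,90,57)),(cs,S1((152,190)),(-78,0,149))]
def place(p,P): 
    c,s=np.cos(p[2]),np.sin(p[2]); P=np.atleast_2d(P)/1000.
    return np.c_[p[0]+c*P[:,0]-s*P[:,1],p[1]+s*P[:,0]+c*P[:,1],P[:,2]]
def fit(F,p0):
    f=lambda p:np.concatenate([proj(c,place(p,P))[0]-uv for c,uv,P in F])
    r=least_squares(f,p0,loss='soft_l1'); return r.x,r.fun.reshape(-1,2)
if __name__=='__main__':
    p,r=fit(F,[.5,-.15,0]); print('fixture',p[:2],np.degrees(p[2])); print(r.round(2))
    G=[(ct,T2((168,580)),(-60,60,12)),(ct,T2((279,552)),(-60,-60,12)),(ct,T2((200,218)),(310,-60,12)),
       (cs,S2((40,488)),(-60,60,12)),(cs,S2((85,547)),(-60,-60,12)),(cs,S2((431,476)),(310,-60,12))]
    g,r=fit(G,[.6,.2,0.1]); print('stand',g[:2],np.degrees(g[2])); print(r.round(2))
    # lens height: ring face
    for c,uv in ((cs,S2((263,222))),(ct,T2((122,300)))): print('lensray',ray(c,[uv]),uv)
    # knob
    for a in np.arange(0,.35,.05):
        q=place(p,(-78+78*np.cos(a),-78*np.sin(a),176))
        print(a,proj(ct,q)-T1((311,261)),proj(cs,q)-S1((363,124)))
    for h in (.175,.21,.245):
        L=place(g,(130,0,1000*h+75)); print(h,L,proj(cs,L),proj(ct,L))
E
python3 fit.py
```

```text
fixture [ 0.54099288 -0.20979258] 1.6187236436129426
[[ 0.34  0.46]
 [ 0.9   0.58]
 [ 0.41 -0.72]
 [ 0.51  0.06]
 [-0.69 -0.63]
 [ 1.78 -0.8 ]
 [-0.6  -1.12]
 [ 0.33 -0.4 ]]
stand [0.58974494 0.24581325] 14.878599612481432
[[-0.99  0.73]
 [ 0.51  0.39]
 [ 0.18 -0.95]
 [-0.62 -0.04]
 [ 0.48  0.43]
 [ 0.43 -0.66]]
lensray (array([ 0.35455931, -1.07108115,  0.79196969]), array([[ 0.249189  ,  0.92291408, -0.35278622]])) [365.375 130.125]
lensray (array([ 0.2494466 , -0.03727518,  1.628939  ]), array([[ 0.33153043,  0.22562054, -0.95457148]])) [235.125 129.625]
0.0 [[-3.47366314  0.47393401]] [[-0.3010552  -2.19984903]]
0.05 [[-2.38685409  0.48025117]] [[-0.01508939 -1.34431634]]
0.1 [[-1.30056953  0.53983457]] [[ 0.1985674  -0.47862105]]
0.15000000000000002 [[-0.21745183  0.65254383]] [[0.33870345 0.39520461]]
0.2 [[0.8598635  0.81811286]] [[0.40426775 1.27506885]]
0.25 [[1.92875367 1.03615039]] [[0.39437927 2.15882399]]
0.30000000000000004 [[2.98661454 1.30614068]] [[0.30833611 3.04427064]]
0.175 [[0.71538631 0.27919358 0.25      ]] [[363.90494554 136.96483409]] [[237.6238916  133.17481346]]
0.21 [[0.71538631 0.27919358 0.285     ]] [[364.51295964 127.72419485]] [[235.45657899 129.85592036]]
0.245 [[0.71538631 0.27919358 0.32      ]] [[365.13462369 118.26468392]] [[233.18181433 126.37203019]]
```

Request:
jog_arm(
  commands=[
    [16,-36,8,1.2],
    [16,-36,8,1.2],
    [16,-36,8,1.2],
    [16,-36,8,1.2],
    [16,-36,8,1.2],
    [16,-36,8,1.2],
    [16,-36,8,1.2],
    [16,-36,8,1.2],
    [16,-36,8,1.2],
    [16,-36,8,1.2],
  ],
)

```text
clock: 0.98
tool_pos: [0.373, 0.2786, 0.307]
orientation: [-180.0, -0.0, -6.3]
force: [0.4, 0.7, -0.8]
opening: 0.0876
```

Request:
jog_arm(
  commands=[
    [7,-40,2,0],
    [7,-40,2,0],
    [7,-40,2,0],
    [7,-40,2,0],
    [7,-40,2,0],
    [7,-40,2,0],
    [7,-40,2,0],
    [7,-40,2,0],
    [7,-40,2,0],
    [7,-40,2,0],
  ],
)

```text
clock: 1.82
tool_pos: [0.4424, -0.1216, 0.3269]
orientation: [-180.0, -0.0, -6.4]
force: [2.1, 1.1, 0.0]
opening: 0.0875
```

```bash
python3 - <<'E'
from h import *
d=shoot(['wrist'],'b')
E
```

```text
(no output)
```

View pics/b_wrist.png

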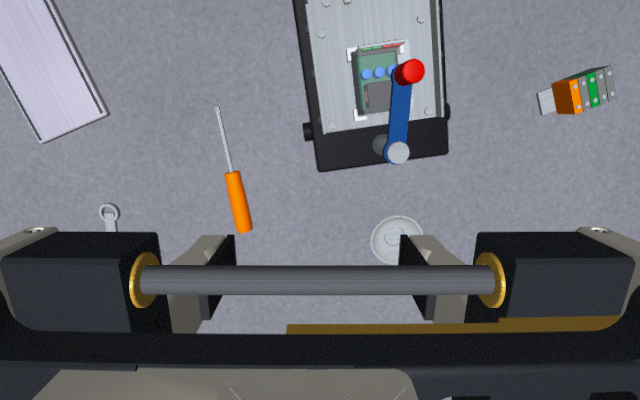

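```bash
python3 - <<'E'
from h import *
d=load('b')
im=d['wrist'][0]['image'][0:185,285:465]; im=cv2.resize(im,None,fx=4,fy=4,interpolation=cv2.INTER_CUBIC)
cv2.imwrite('pics/b1.png',cv2.cvtColor(im,cv2.COLOR_RGB2BGR)[:600]); cv2.imwrite('pics/b1.png',cv2.cvtColor(im,cv2.COLOR_RGB2BGR)[140:740])
E
```

```text
(no output)
```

View pics/b1.png

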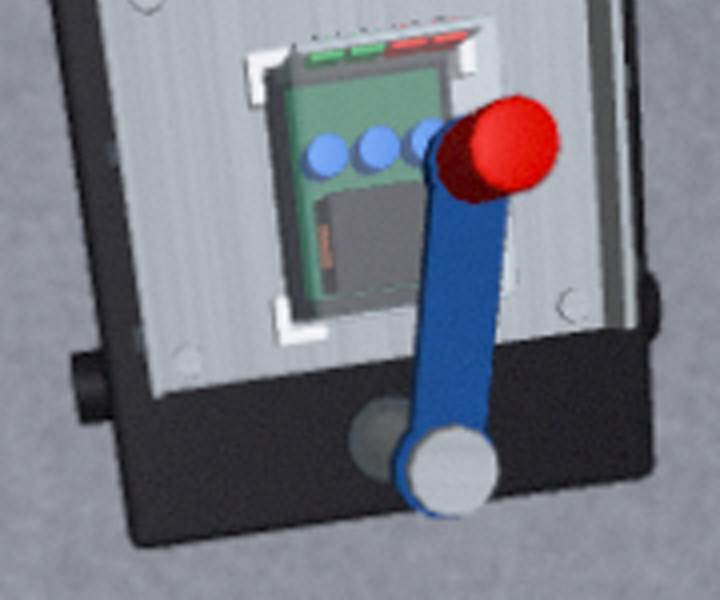

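```bash
cat > fit2.py <<'E'
from fit import *
b=load('b'); cw=b['wrist'][2]; B=lambda p: np.array(p)/4+[285,35]-.5+.125
W=[(cw,B((131,548)),(-105,90,57)),(cw,B((656,476)),(-105,-90,57)),(cw,B((454,470)),(-78,0,149)),(cw,B((282,325)),(-38.5,29.5,72))]
if __name__=='__main__':
    p,r=fit(W,[.54,-.21,0.02]); print(p[:2],np.degrees(p[2])); print(r.round(2))
    p,r=fit(F+W+W,[.54,-.21,0.02]); print(p[:2],np.degrees(p[2])); print(r.round(2))
    K=onz(cw,[B((514,144))],.176)[0]; S=onz(cw,[B((454,470))],.149)[0]; print(K,S,np.hypot(*(K-S)[:2]),np.degrees(np.arctan2(*(K-S)[1::-1])))
E
python3 fit2.py
```

```text
[ 0.5420698  -0.20682576] 1.8605277725331097
[[-1.11  0.73]
 [ 0.65  0.02]
 [-0.64 -0.49]
 [ 1.45  0.01]]
[ 0.54194599 -0.2073806 ] 1.7051479621803216
[[-0.25  0.24]
 [ 0.3   0.29]
 [-0.25 -0.93]
 [-0.13 -0.21]
 [-0.36 -1.3 ]
 [ 1.89 -1.51]
 [-0.4  -1.61]
 [ 0.58 -0.95]
 [-0.93  0.63]
 [ 0.86  0.28]
 [-0.3  -0.4 ]
 [ 1.81  0.01]
 [-0.93  0.63]
 [ 0.86  0.28]
 [-0.3  -0.4 ]
 [ 1.81  0.01]]
[ 0.53997578 -0.22059987  0.176     ] [ 0.4635246  -0.21000052  0.149     ] 0.07718243885682362 -7.893292671440287
```

Request:
jog_arm(
  commands=[
    [14,-14,-15,-0.3],
    [14,-14,-15,-0.3],
    [14,-14,-15,-0.3],
    [14,-14,-15,-0.3],
    [14,-14,-15,-0.3],
    [14,-14,-15,0],
    [14,-14.6,-15,0],
    [0,0,-15,0],
    [0,0,0,0],
    [0,0,0,0],
  ],
  fingers=34,
)

```text
clock: 2.7
tool_pos: [0.5401, -0.218, 0.2057]
orientation: [180.0, 0.2, -7.9]
force: [0.1, 0.3, 1.4]
opening: 0.0348
```

```bash
python3 - <<'E'
from h import *
d=shoot(['wrist'],'c'); print(d['wrist'][1]['tool_pos'],d['wrist'][1]['orientation'],d['wrist'][1]['opening'])
E
```

```text
[ 0.54009717 -0.21804819  0.20567583] [ 1.79988182e+02  1.56056719e-01 -7.90262409e+00] 0.03475616757773713
```

View pics/c_wrist.png

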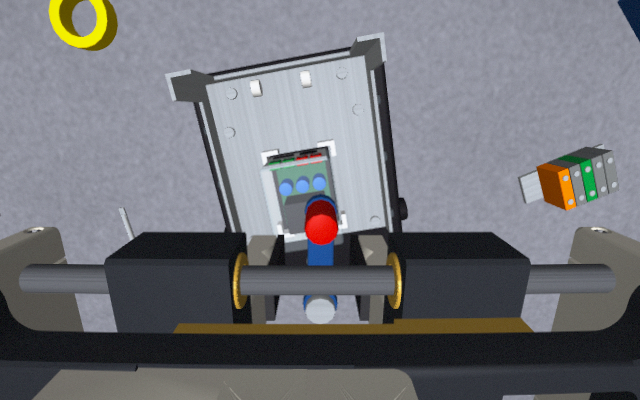

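```bash
python3 - <<'E'
from h import *
d=load('c'); c=d['wrist'][2]; print(onz(c,[(321.5,223.5)],.176)); print(proj(c,[[.5405,-.2202,.176]]),proj(c,[[.541,-.218,.206]]))
P=np.array([.464,-.2095]); 
E
```

```text
[[ 0.54463106 -0.22225168  0.176     ]]
[[319.12178182 230.09596569]] [[315.28283417 250.18803175]]
```

```bash
python3 - <<'E'
import numpy as np
th=np.radians(-7.8-7*np.arange(0,15)); p=77.7*np.c_[np.cos(th),np.sin(th)]; print(np.round(np.diff(p,axis=0),1).tolist())
E
```

```text
[[-1.9, -9.3], [-3.0, -9.0], [-4.1, -8.6], [-5.1, -8.0], [-6.0, -7.3], [-6.9, -6.6], [-7.6, -5.7], [-8.2, -4.7], [-8.8, -3.7], [-9.1, -2.6], [-9.4, -1.4], [-9.5, -0.3], [-9.4, 0.9], [-9.3, 2.0]]
```

Request:
jog_arm(
  commands=[
    [1.5,-1.5,-10,0],
    [1.5,-1.5,-10,0],
    [0,0,-10,0],
    [0,0,-10,0],
    [0,0,-10,0],
    [0,0,-5,0],
    [0,0,0,0],
    [-1.9,-9.3,0,-7],
    [-3.0,-9.0,0,-7],
    [-4.0,-8.6,0,-7],
  ],
)

```text
clock: 3.58
tool_pos: [0.5352, -0.248, 0.1516]
orientation: [-180.0, -0.0, -29.2]
force: [0.9, 1.0, -0.5]
opening: 0.0339
```

Request:
jog_arm(
  commands=[
    [-5.1,-8,0,-7],
    [-6,-7.3,0,-7],
    [-6.9,-6.6,0,-7],
    [-7.6,-5.7,0,-7],
    [-8.2,-4.7,0,-7],
    [-8.8,-3.7,0,-7],
    [-9.1,-2.6,0,-7],
    [-9.4,-1.4,0,-7],
    [-9.5,-0.3,0,-7],
    [-9.4,0.9,0,-7],
  ],
)

```text
clock: 4.42
tool_pos: [0.4555, -0.288, 0.1523]
orientation: [-179.9, -0.0, -99.2]
force: [1.3, -1.0, 0.2]
opening: 0.0338
```

```bash
python3 - <<'E'
from h import *
d=shoot(['wrist','top','side'],'d')
im=d['top'][0]['image'][150:230,335:410]; a=cv2.resize(im,None,fx=5,fy=5,interpolation=cv2.INTER_CUBIC)
im=d['side'][0]['image'][210:310,290:400]; b=cv2.resize(im,None,fx=4,fy=4,interpolation=cv2.INTER_CUBIC)
cv2.imwrite('pics/d1.png',cv2.cvtColor(np.hstack([a,b]),cv2.COLOR_RGB2BGR))
E
```

```text
(no output)
```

View pics/d1.png

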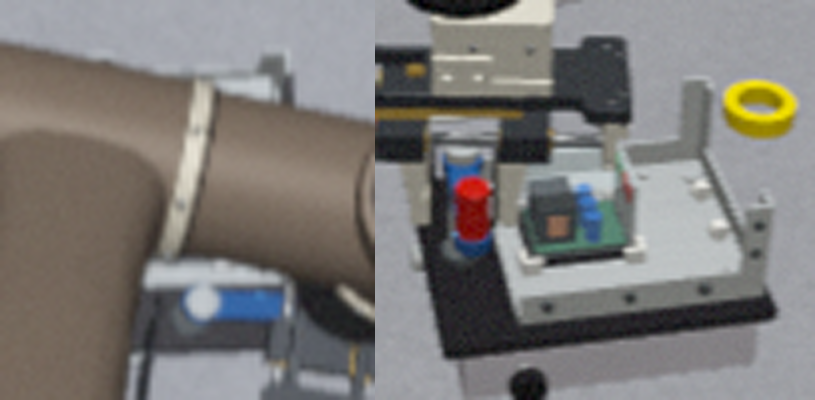

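View pics/d_wrist.png

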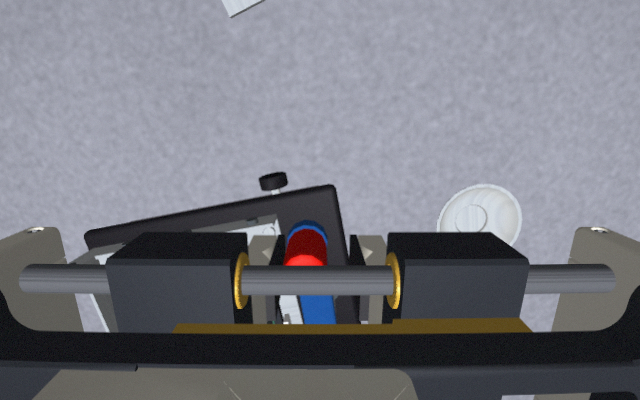

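Request:
jog_arm(
  commands=[
    [-9.3,2,0,-7],
    [-2.7,0.8,0,-2],
    [0,0,0,0],
    [0,0,20,0],
    [0,0,25,0],
    [0,0,25,0],
    [3,5,15,7],
    [3,5,10,7],
    [3,5,5,7],
    [3,5,0,7],
  ],
)

```text
clock: 5.4
tool_pos: [0.4564, -0.2646, 0.2533]
orientation: [-179.9, -0.1, -79.2]
force: [0.2, 0.2, -0.2]
opening: 0.034
```

Request:
jog_arm(
  commands=[
    [3,5,0,7],
    [3,5,0,7],
    [3,5,0,7],
    [3,5,0,7],
    [3,5,0,7],
    [3,5,0,7],
    [3,5,0,7],
    [3,5,0,7],
    [3,5,0,7],
    [3,5,0,7],
  ],
  fingers=87.6,
)

```text
clock: 6.23
tool_pos: [0.4857, -0.2142, 0.2516]
orientation: [180.0, 0.0, -9.2]
force: [-0.3, 0.1, 0.8]
opening: 0.0866
```

Request:
jog_arm(
  commands=[
    [3,3,0,6],
    [3,2,0,6],
    [0,0,0,0],
    [0,0,0,0],
    [0,0,0,0],
    [0,0,0,0],
    [0,0,0,0],
    [0,0,0,0],
    [0,0,0,0],
    [0,0,0,0],
  ],
)

```text
clock: 7.07
tool_pos: [0.4909, -0.2096, 0.2516]
orientation: [-180.0, -0.0, 2.1]
force: [-0.4, 0.4, -0.7]
opening: 0.0873
```

```bash
python3 - <<'E'
from h import *
d=shoot(['wrist'],'e'); print(get_obs()['clock'],d['wrist'][1]['tool_pos'],d['wrist'][1]['orientation'],d['wrist'][1]['opening'])
E
```

```text
7.1167 [ 0.4909061  -0.20961152  0.25161109] [-1.79999654e+02 -4.55691701e-03  2.10163115e+00] 0.08725868703719826
```

View pics/e_wrist.png

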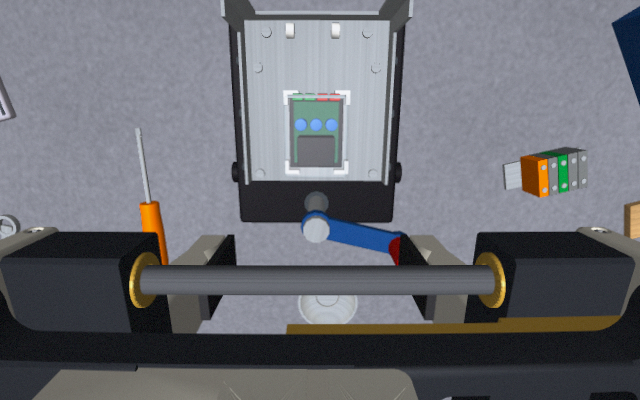

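```bash
python3 - <<'E'
from h import *
d=load('e')
im=d['wrist'][0]['image'][80:240,225:425]; a=cv2.resize(im,None,fx=4,fy=4,interpolation=cv2.INTER_CUBIC)[:600]
cv2.imwrite('pics/e1.png',cv2.cvtColor(a[:,:800],cv2.COLOR_RGB2BGR))
E
```

```text
(no output)
```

View pics/e1.png

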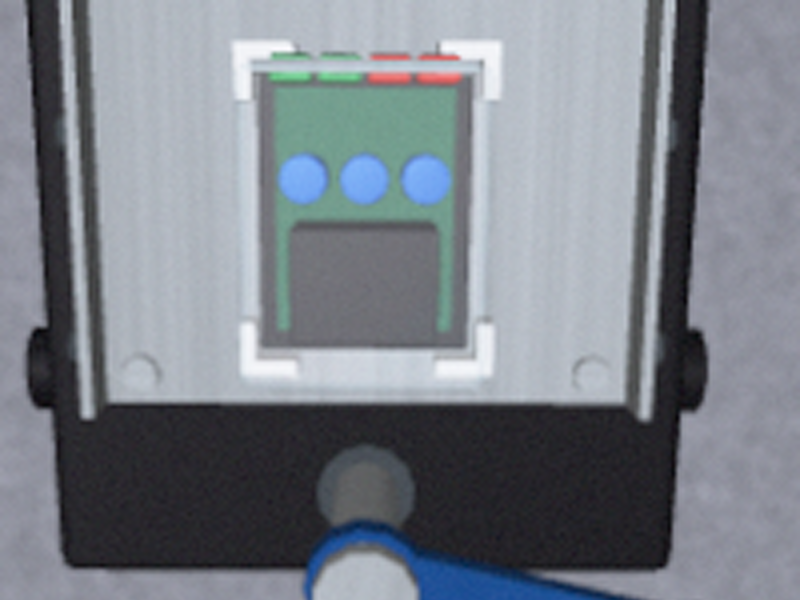

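```bash
python3 - <<'E'
from h import *
d=load('e'); c=d['wrist'][2]
E=lambda p: np.array(p,float)/4+[225,80]-.5+.125
q=onz(c,E([(233,42),(502,42),(493,378),(240,376)]),.072); print(q, q.mean(0)); 
e=[q[0]-q[3],q[1]-q[2]]; print([np.degrees(np.arctan2(v[1],v[0])) for v in e],np.linalg.norm(e,axis=1), np.linalg.norm(q[0]-q[1]),np.linalg.norm(q[2]-q[3]))
q=onz(c,E([(262,74),(470,78),(467,347),(262,347)]),.068); print(q,q.mean(0))
q=onz(c,E([(66,568),(670,568)]),.057); print(q,q.mean(0)); print(onz(c,E([(362,586)]),.149))
E
```

```text
[[ 0.58179608 -0.17277045  0.072     ]
 [ 0.58430291 -0.24003176  0.072     ]
 [ 0.49886509 -0.24309213  0.072     ]
 [ 0.49688144 -0.17548655  0.072     ]] [ 0.54046138 -0.20784522  0.072     ]
[np.float64(1.8320504320362547), np.float64(2.051449053398916)] [0.08495807 0.08549261] 0.06730800188830667 0.06763467060054291
[[ 0.57449137 -0.1798262   0.068     ]
 [ 0.57548675 -0.23281469  0.068     ]
 [ 0.5062835  -0.23599349  0.068     ]
 [ 0.50422651 -0.18093391  0.068     ]] [ 0.54012203 -0.20739207  0.068     ]
[[ 0.43518512 -0.12386525  0.057     ]
 [ 0.44177705 -0.29984705  0.057     ]] [ 0.43848108 -0.21185615  0.057     ]
[[ 0.46708183 -0.20963104  0.149     ]]
```

Request:
jog_arm(
  commands=[
    [10,0.4,-8,0],
    [10,0.4,-10,0],
    [10,0.4,-10,0],
    [10,0.4,-10,0],
    [10,0.4,-10,0],
    [0,0,-15,0],
    [0,0,-20,0],
    [0,0,-20,0],
    [0,0,-15,0],
    [0,0,0,0],
  ],
)

```text
clock: 7.95
tool_pos: [0.5392, -0.2071, 0.129]
orientation: [-179.9, 0.4, 2.1]
force: [-0.3, 0.5, -0.9]
opening: 0.0876
```

```bash
python3 - <<'E'
from h import *
d=shoot(['wrist','side'],'f'); o=d['wrist'][1]; print(o['clock'],o['tool_pos'],o['orientation'],o['opening'])
im=d['side'][0]['image'][190:310,280:420]; b=cv2.resize(im,None,fx=5,fy=5,interpolation=cv2.INTER_CUBIC)
cv2.imwrite('pics/f1.png',cv2.cvtColor(b,cv2.COLOR_RGB2BGR))
E
```

```text
7.95 [ 0.53915081 -0.20707225  0.12897156] [-179.92414921    0.39118669    2.09429033] 0.0876490185891046
```

View pics/f_wrist.png

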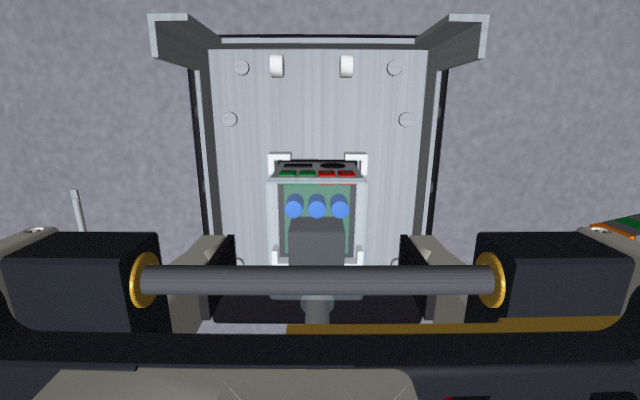

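View pics/f1.png

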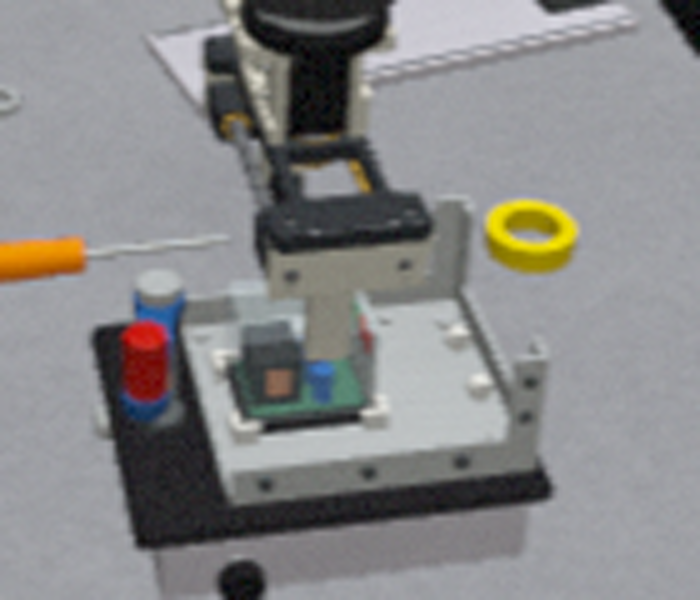

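Request:
jog_arm(
  commands=[
    [1,0,-10,0],
    [0,0,-10,0],
    [0,0,-10,0],
    [0,0,-10,0],
    [0,0,-6,0],
    [0,0,0,0],
    [0,0,0,0],
    [0,0,0,0],
    [0,0,0,0],
    [0,0,0,0],
  ],
)

```text
clock: 8.88
tool_pos: [0.5423, -0.2076, 0.0881]
orientation: [180.0, -0.1, 2.1]
force: [-0.6, -0.3, 0.7]
opening: 0.0875
```

Request:
jog_arm(
  commands=[
    [0,0,0,0],
    [0,0,0,0],
    [0,0,0,0],
    [0,0,0,0],
    [0,0,0,0],
    [0,0,0,0],
    [0,0,0,0],
    [0,0,0,0],
    [0,0,0,0],
    [0,0,0,0],
  ],
  fingers=50,
)

```text
clock: 9.72
tool_pos: [0.542, -0.2075, 0.0876]
orientation: [-180.0, 0.0, 2.1]
force: [0.1, 1.0, 2.2]
opening: 0.0557
```

```bash
python3 - <<'E'
from h import *
d=load('f'); c=d['wrist'][2]
p=[.541,-.2075,np.radians(1.9)]
import sys; sys.path.insert(0,'.')
from fit import place
for z in (60,80): print(z,proj(c,place(p,[(112,0,z),(110,0,z)])))
print('plate edge',proj(c,place(p,[(120,0,57)])))
E
```

```text
60 [[317.43845644  44.18473495]
 [317.42496262  47.50713662]]
80 [[317.43196527  37.73601097]
 [317.41712357  41.41050297]]
plate edge [[317.49316083  31.80831056]]
```

Request:
jog_arm(
  commands=[
    [0,0,6,0],
    [0,0,12,0],
    [0,0,14,0],
    [0,0,14,0],
    [15,0.5,0,0],
    [28,0.9,0,0],
    [30,1,0,0],
    [30,1,0,0],
    [30,1,0,0],
    [20,0.6,0,0],
  ],
)

```text
clock: 10.55
tool_pos: [0.697, -0.2025, 0.1331]
orientation: [180.0, 0.0, 2.1]
force: [0.1, -0.3, -2.7]
opening: 0.0558
```

Request:
jog_arm(
  commands=[
    [6,0,0,0],
    [0,0,-8,0],
    [0,0,-10,0],
    [0,0,-8,0],
    [0,0,-3,0],
    [0,0,0,0],
    [0,0,0,0],
    [0,0,0,0],
    [0,0,0,0],
    [0,0,0,0],
  ],
)

```text
clock: 11.38
tool_pos: [0.7012, -0.2026, 0.1053]
orientation: [180.0, -0.1, 2.1]
force: [-0.5, -0.4, -2.4]
opening: 0.0558
```

```bash
python3 - <<'E'
from h import *
d=shoot(['wrist','side'],'g'); o=d['wrist'][1]; print(o['clock'],o['tool_pos'],o['orientation'],o['opening'],o['force'],o['moment'])
im=d['side'][0]['image'][190:310,290:430]; b=cv2.resize(im,None,fx=5,fy=5,interpolation=cv2.INTER_CUBIC)
cv2.imwrite('pics/g1.png',cv2.cvtColor(b,cv2.COLOR_RGB2BGR))
E
```

```text
11.3833 [ 0.70118418 -0.20260724  0.10526711] [ 1.79992660e+02 -5.90728066e-02  2.11982331e+00] 0.05580597297348852 [-0.49978535 -0.39511999 -2.44714746] [-0.00249818 -0.07897788 -0.02887815]
```

View pics/g_wrist.png

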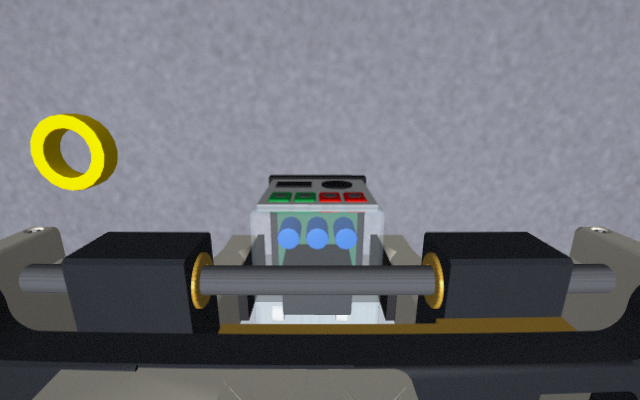

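View pics/g1.png

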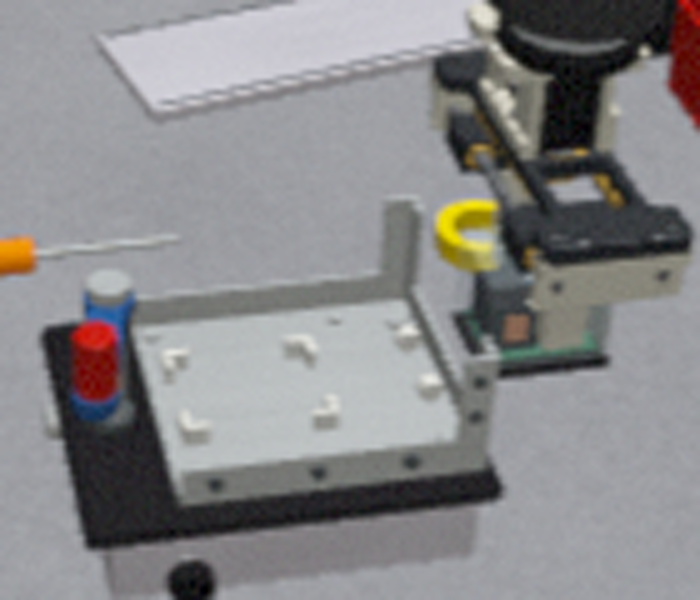

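Request:
jog_arm(
  commands=[
    [0,0,-5,0],
    [-3,-0.1,0,0],
    [-3,-0.1,0,0],
    [-3,-0.1,0,0],
    [-2,-0.1,0,0],
    [-2,-0.1,0,0],
    [-2,-0.1,0,0],
    [-2,0,0,0],
    [-2,0,0,0],
    [-2,0,0,0],
  ],
)

```text
clock: 12.32
tool_pos: [0.6862, -0.203, 0.1029]
orientation: [179.9, -0.8, 2.2]
force: [13.2, 1.6, 1.7]
opening: 0.0562
```

```bash
python3 - <<'E'
from h import *
d=shoot(['wrist','side'],'i'); o=d['wrist'][1]; print(o['clock'],o['tool_pos'],o['orientation'],o['opening'],o['force'],o['moment'])
im=d['side'][0]['image'][190:310,290:430]; b=cv2.resize(im,None,fx=5,fy=5,interpolation=cv2.INTER_CUBIC)
cv2.imwrite('pics/i1.png',cv2.cvtColor(b,cv2.COLOR_RGB2BGR))
E
```

```text
12.3167 [ 0.68617855 -0.20301954  0.10286273] [179.89849588  -0.75985554   2.20343116] 0.05619470535253921 [13.22424256  1.58182129  1.71070972] [ 0.54555859 -5.34327063 -0.05801475]
```

View pics/i_wrist.png

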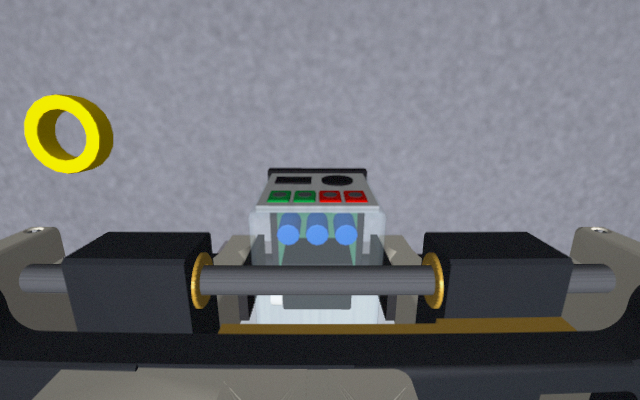

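View pics/i1.png

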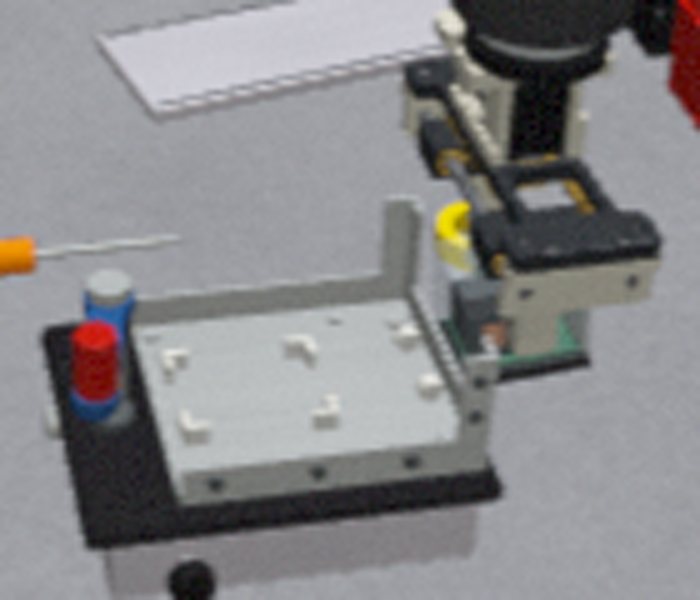

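Request:
jog_arm(
  commands=[
    [-2,0,0,0],
    [-2,-0.1,0,0],
    [-2,0,0,0],
    [-2,-0.1,0,0],
    [-2,0,0,0],
    [-1,0,0,0],
    [0,0,0,0],
    [0,0,0,0],
    [0,0,0,0],
    [0,0,0,0],
  ],
)

```text
clock: 13.25
tool_pos: [0.6782, -0.2033, 0.106]
orientation: [179.8, -1.1, 2.3]
force: [14.5, 2.3, 10.2]
opening: 0.056
```

```bash
python3 - <<'E'
from h import *
d=shoot(['wrist','side'],'j'); o=d['wrist'][1]; print(o['clock'],o['tool_pos'],o['orientation'],o['opening'],o['force'],o['moment'])
a=d['wrist'][0]['image'][140:340,180:480]; a=cv2.resize(a,None,fx=1.5,fy=1.5)
im=d['side'][0]['image'][230:280,360:430]; b=cv2.resize(im,None,fx=6,fy=6,interpolation=cv2.INTER_CUBIC)
out=np.zeros((600,450,3),np.uint8); out[:300]=a; out[300:,:420]=b
cv2.imwrite('pics/j1.png',cv2.cvtColor(out,cv2.COLOR_RGB2BGR))
E
```

```text
13.25 [ 0.6782437  -0.20326944  0.10595827] [179.81802524  -1.13666615   2.2764813 ] 0.05602143712010788 [14.52840216  2.27431909 10.16839594] [ 1.16453989 -5.83987972 -0.1179691 ]
```

View pics/j1.png

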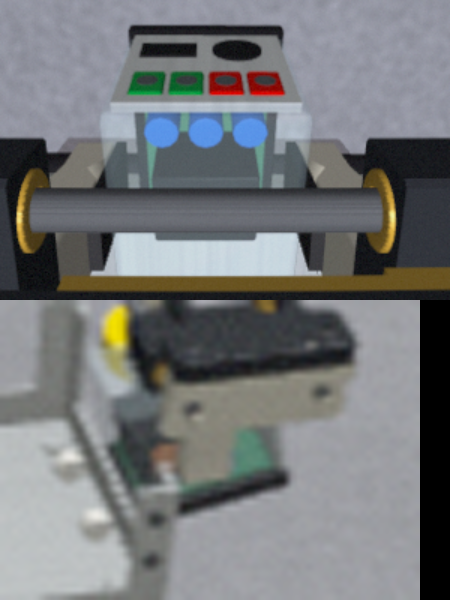

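```bash
cat > mod.py <<'E'
from h import *
G=np.array([0,0,.0144])
def modpts(obs,th,P,g=G,mount=None):
    """P in module frame mm -> world, given grip; tilt th deg front up"""
    Rt=R.from_euler('xyz',obs['orientation'],degrees=True).as_matrix()
    Rm0=np.diag([1,-1,-1.])            # module axes in tool at th=0
    c,s=np.cos(np.radians(th)),np.sin(np.radians(th))
    Rth=np.array([[c,0,-s],[0,1,0],[s,0,c]])  # x-> up
    q=(np.atleast_2d(P)/1000.-g)@Rth.T@Rm0.T+[0,0,-hold_point_z]
    return q@Rt.T+obs['tool_pos']
if __name__=='__main__':
    for t,th in (('g',0),('j',15)):
        d=load(t); s,o,c=d['wrist']
        print(proj(c,modpts(o,th,[(37,28,32),(37,-28,32),(37,28,-32),(37,-28,-32)])))
E
python3 mod.py; python3 - <<'E'
from h import *
d=load('g')
a=d['wrist'][0]['image'][160:340,230:410]; a=cv2.resize(a,None,fx=3.3,fy=3.3,interpolation=cv2.INTER_CUBIC)
cv2.imwrite('pics/g2.png',cv2.cvtColor(a,cv2.COLOR_RGB2BGR))
E
```

```text
[[244.30696036 204.28753633]
 [385.91579501 204.3875873 ]
 [268.08787822 173.35372527]
 [363.40410618 173.41695575]]
[[240.02830068 226.02344909]
 [389.95719897 226.13546888]
 [264.29877066 157.84099602]
 [367.02958829 157.90656126]]
```

View pics/g2.png

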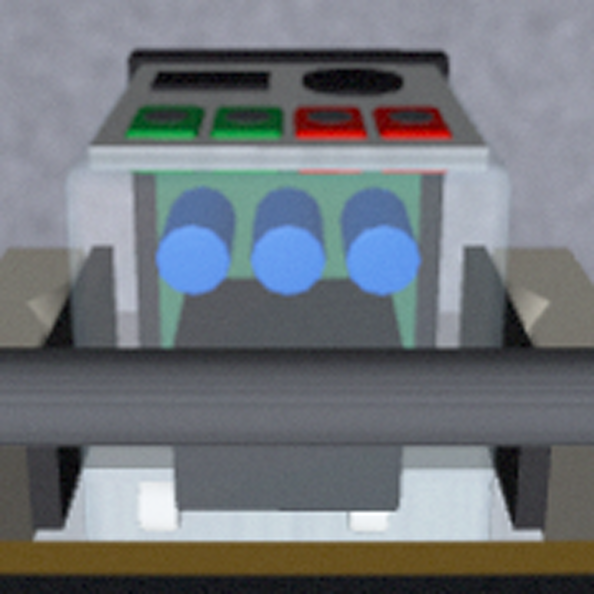

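```bash
cat > mt.py <<'E'
from h import *
from scipy.optimize import least_squares
def camtool(s):
    f=200/np.tan(np.radians(s['fov_y'])/2); K=np.array([[f,0,s['cx']],[0,f,s['cy']],[0,0,1]]); W=np.linalg.inv(np.array(s['mount']))
    return K,np.array(s['dist_coeffs'],float),W[:3,:3],W[:3,3]
def mtool(th,gx,gz,gy,P):
    c,s=np.cos(np.radians(th)),np.sin(np.radians(th)); Rth=np.array([[c,0,-s],[0,1,0],[s,0,c]])
    return ((np.atleast_2d(P)/1000.-np.array([gx,gy,gz])/1000)@Rth.T)*[1,-1,-1]+[0,0,-hold_point_z]
# reference image g, theta 0
s=load('g')['wrist'][0]; ct=camtool(s)
U=lambda p:np.array(p,float)/3.3+[230,160]-.5+.15
foot=U([(129,51),(447,51)]); brk=U([(91,151),(489,151)]); gz=14.4
r=least_squares(lambda v:(proj(ct,mtool(0,v[0],gz,v[1],[(37,28,-32),(37,-28,-32)]))-foot).ravel(),[0,0])
gx,gy=r.x
# bracket edge: on plane x=37
o,D=ray(ct,brk); P=mtool(0,gx,gz,gy,[(37,0,0)])[0]
t=(P[0]-o[0])/D[:,0]; Q=o+D*t[:,None]
B=np.c_[np.full(2,37.),-Q[:,1]*1000+gy,-(Q[:,2]+hold_point_z)*1000+gz]
if __name__=='__main__':
    print('gx,gy',gx,gy,r.fun); print('bracket top in module',B)
E
cat > tilt.py <<'E'
import sys
from mt import *
def tilt(tag,f,b):
    ct=camtool(load(tag)['wrist'][0])
    uv=np.vstack([f,b]); P=np.vstack([[(37,28,-32),(37,-28,-32)],B])
    fn=lambda v:(proj(ct,mtool(v[0],v[1],v[2],v[3],P))-uv).ravel()
    r0=least_squares(lambda v:fn([v[0],gx,gz,gy]),[15]); 
    r=least_squares(fn,[r0.x[0],gx,gz,gy]); 
    print('fixed grip: tilt %.1f'%r0.x[0],r0.fun.round(1)); print('free: tilt %.1f gx %.1f gz %.1f gy %.1f'%tuple(r.x),r.fun.round(1))
    return r0.x,r.x
E
python3 mt.py; python3 - <<'E'
from tilt import *
J=lambda p:np.array(p,float)/1.5+[180,140]-.2
tilt('j',J([(130,26),(283,26)]),J([(110,106),(302,106)]))
E
```

```text
gx,gy 1.0126456917273015 0.6929711927312453 [ 0.59160745 -0.05630849 -0.59155515  0.00879801]
bracket top in module [[ 37.          23.95398175  30.15023338]
 [ 37.         -24.51507171  30.03214963]]
fixed grip: tilt 9.2 [ 0.8  8.  -1.9  8.1  1.9  6.4 -1.1  6.3]
free: tilt 10.7 gx -3.1 gz 13.7 gy 0.7 [-0.3 -0.1 -0.8  0.   0.3  0.   0.5 -0. ]
```

Request:
jog_arm(
  commands=[
    [-2,0,0,0],
    [-2,-0.1,0,0],
    [-2,0,0,0],
    [-2,-0.1,0,0],
    [-2,0,0,0],
    [-1,0,0,0],
    [0,0,0,0],
    [0,0,0,0],
    [0,0,0,0],
    [0,0,0,0],
  ],
)

```text
clock: 14.18
tool_pos: [0.6681, -0.2038, 0.1072]
orientation: [179.8, -1.2, 2.3]
force: [14.6, 1.8, 14.6]
opening: 0.0559
```

```bash
python3 - <<'E'
from h import *
d=shoot(['wrist'],'k'); o=d['wrist'][1]; print(o['clock'],o['tool_pos'],o['orientation'],o['opening'],o['force'],o['moment'])
a=d['wrist'][0]['image'][140:340,220:420]; a=cv2.resize(a,None,fx=3,fy=3,interpolation=cv2.INTER_CUBIC)
cv2.imwrite('pics/k1.png',cv2.cvtColor(a,cv2.COLOR_RGB2BGR))
E
```

```text
14.1833 [ 0.66805536 -0.20377521  0.10716414] [179.77444832  -1.24675359   2.29662745] 0.05593087600470738 [14.58705229  1.78635513 14.64756784] [ 1.18013959 -5.62574084 -0.11481546]
```

View pics/k1.png

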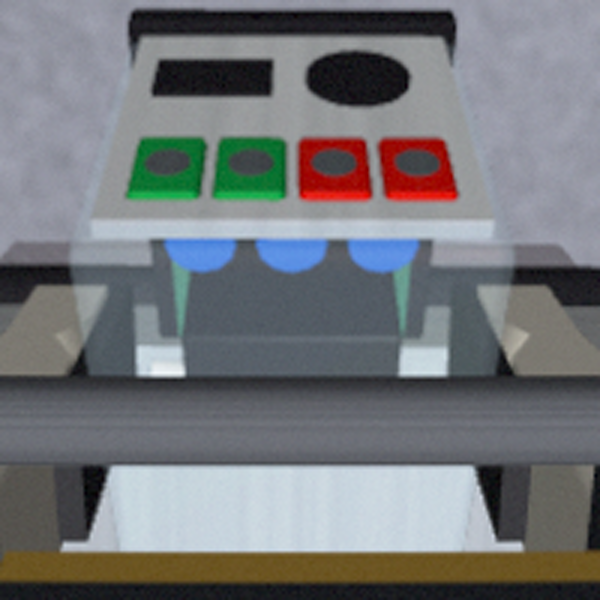

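```bash
python3 - <<'E'
from tilt import *
J=lambda p:np.array(p,float)/3+[220,140]-.5+.17
tilt('k',J([(130,11),(456,11)]),J([(92,221),(494,221)]))
E
```

```text
fixed grip: tilt 14.4 [ 2.9 16.8 -3.7 16.8  3.6 11.1 -3.1 11.1]
free: tilt 17.9 gx -7.3 gz 13.6 gy 0.7 [ 0.3 -0.1 -1.1 -0.  -0.   0.1  0.6 -0. ]
```

Request:
jog_arm(
  commands=[
    [0,0,1.5,0],
    [-2,-0.1,0.5,0],
    [-2,0,0.5,0],
    [-2,-0.1,0.5,0],
    [-2,0,0.5,0],
    [-2,0,0.3,0],
    [-2,0,0.3,0],
    [0,0,0,0],
    [0,0,0,0],
    [0,0,0,0],
  ],
)

```text
clock: 15.07
tool_pos: [0.6521, -0.2043, 0.1081]
orientation: [179.8, -0.8, 2.2]
force: [9.4, 0.3, 5.3]
opening: 0.0559
```

```bash
python3 - <<'E'
from h import *
d=shoot(['wrist'],'l'); o=d['wrist'][1]; print(o['clock'],o['tool_pos'],o['orientation'],o['opening'],o['force'],o['moment'])
a=d['wrist'][0]['image'][120:320,220:420]; a=cv2.resize(a,None,fx=3,fy=3,interpolation=cv2.INTER_CUBIC)
cv2.imwrite('pics/l1.png',cv2.cvtColor(a,cv2.COLOR_RGB2BGR))
E
```

```text
15.0667 [ 0.65209682 -0.2042874   0.1081027 ] [179.84098568  -0.76317293   2.22418552] 0.05590495974793823 [9.366296   0.26563759 5.3070613 ] [-0.07527875 -3.9060311  -0.03683052]
```

View pics/l1.png

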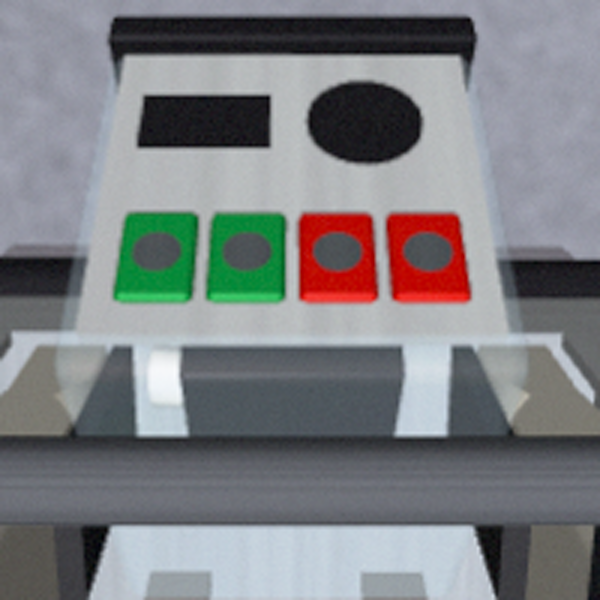

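```bash
python3 - <<'E'
from tilt import *
J=lambda p:np.array(p,float)/3+[220,120]-.5+.17
tilt('l',J([(110,19),(475,19)]),J([(75,336),(516,336)]))
E
```

```text
fixed grip: tilt 25.6 [ 6.2 25.2 -6.6 25.2  7.2 11.5 -8.4 11.3]
free: tilt 30.4 gx -13.2 gz 12.6 gy 0.8 [ 0.5 -0.1 -0.4 -0.  -0.3  0.1  0.1 -0. ]
```

Request:
jog_arm(
  commands=[
    [3,0,0,0],
    [5,0,0,0],
    [6,0,4,0],
    [0,0,15,0],
    [0,0,25,0],
    [0,0,30,0],
    [0,0,30,0],
    [-5,12,30,0.5],
    [-14,25,30,1],
    [-18,33,20,1],
  ],
)

```text
clock: 15.95
tool_pos: [0.6234, -0.1354, 0.2889]
orientation: [180.0, 0.0, 4.5]
force: [0.8, 1.2, -1.9]
opening: 0.0557
```

Request:
jog_arm(
  commands=[
    [-19,35,5,1],
    [-19,36,0,1],
    [-19,36,0,1],
    [-19,36,0,1],
    [-19,36,0,1],
    [-19,36,0,1],
    [-19,36,0,1],
    [-18,34,0,1],
    [-16,30,0,1],
    [-12,25,0,1],
  ],
)

```text
clock: 16.78
tool_pos: [0.4422, 0.2068, 0.292]
orientation: [180.0, 0.1, 14.7]
force: [0.1, 0.1, -3.7]
opening: 0.0559
```

```bash
python3 - <<'E'
from h import *
d=shoot(['wrist','top','side'],'m'); o=d['wrist'][1]; print(o['clock'],o['tool_pos'],o['orientation'],o['opening'],o['force'],o['moment'])
E
```

```text
16.7833 [0.44221299 0.20684716 0.2919507 ] [1.79977911e+02 1.03735446e-01 1.47208336e+01] 0.05590716165329602 [ 0.08366083  0.10910334 -3.70078352] [-0.00676565 -0.09657648  0.08195102]
```

View pics/m_wrist.png

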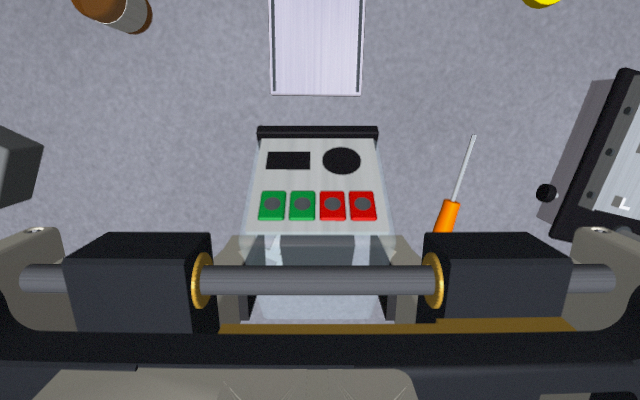

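View pics/m_side.png

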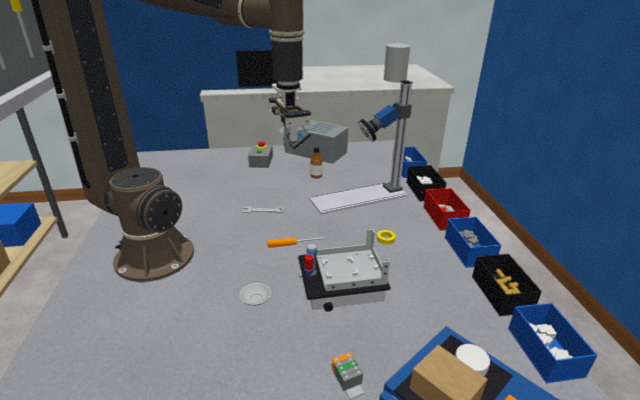

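View pics/m_top.png

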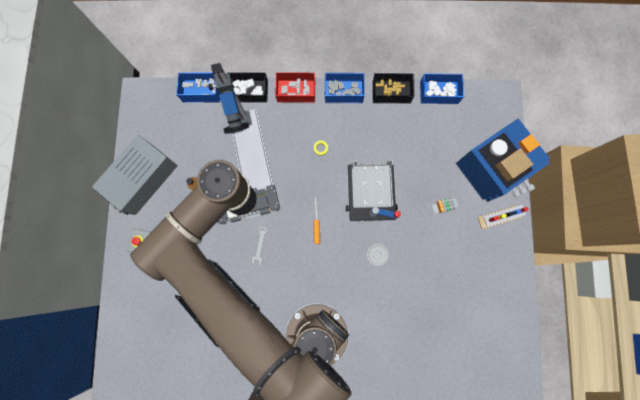

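```bash
python3 - <<'E'
from h import *
d=load('m')
a=d['wrist'][0]['image'][0:260,220:420]; a=cv2.resize(a,None,fx=3,fy=3,interpolation=cv2.INTER_CUBIC)
a=cv2.cvtColor(a,cv2.COLOR_RGB2BGR); cv2.imwrite('pics/m1.png',a[:360]); cv2.imwrite('pics/m2.png',a[360:])
b=d['side'][0]['image'][85:215,280:425]; b=cv2.resize(b,None,fx=4.5,fy=4.5,interpolation=cv2.INTER_CUBIC)
cv2.imwrite('pics/m3.png',cv2.cvtColor(b,cv2.COLOR_RGB2BGR))
E
```

```text
(no output)
```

View pics/m1.png

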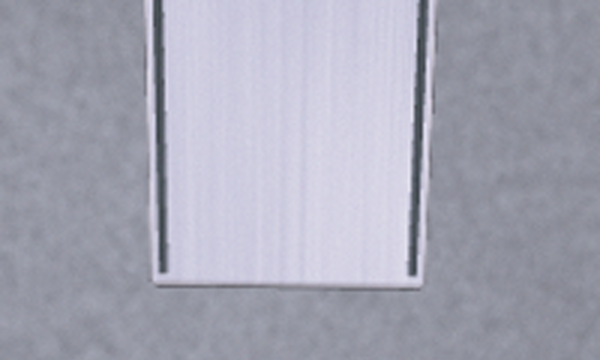

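View pics/m2.png

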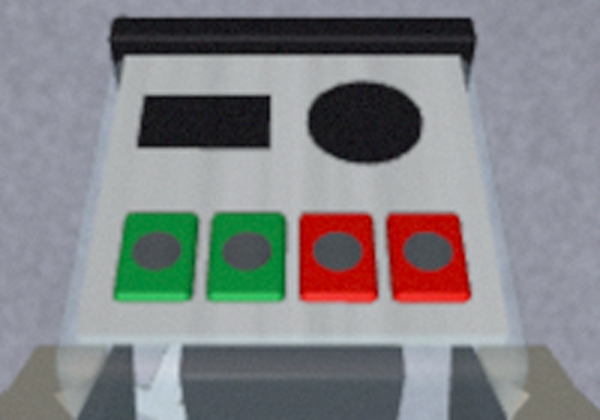

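View pics/m3.png

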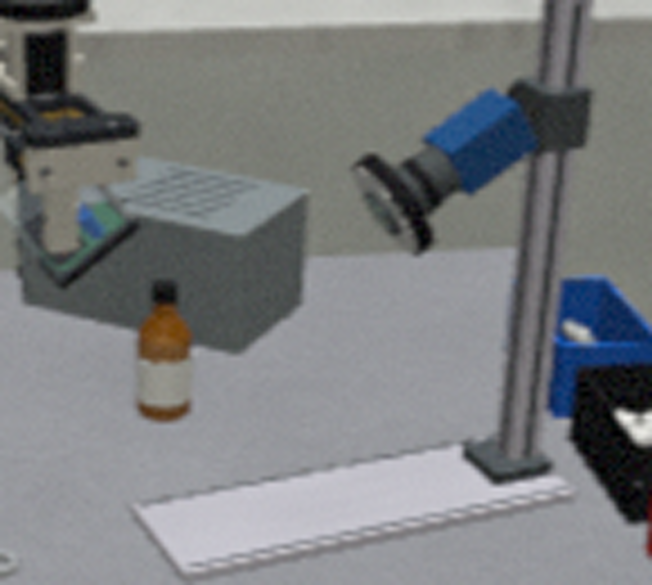

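```bash
cat > fit3.py <<'E'
from fit import *
m=load('m'); cm=m['wrist'][2]; M=lambda p: np.array(p,float)/3+[220,0]-.5+.17
G=[(ct,T2((168,580)),(-60,60,12)),(ct,T2((279,552)),(-60,-60,12)),(ct,T2((200,218)),(310,-60,12)),
   (cs,S2((40,488)),(-60,60,12)),(cs,S2((85,547)),(-60,-60,12)),(cs,S2((431,476)),(310,-60,12))]
N=[(cm,M((155,284)),(-60,60,12)),(cm,M((422,287)),(-60,-60,12))]
# side lines: points along edges at row 0
def linres(p):
    out=[]
    for uv,y in ((M((146,2)),60),(M((437,2)),-60)):
        a=proj(cm,place(p,[(-60,y,12),(60,y,12)])); n=np.array([-(a[1]-a[0])[1],(a[1]-a[0])[0]]); n/=np.linalg.norm(n); out.append(n@(uv-a[0]))
    return np.array(out)
def fitall(w):
    f=lambda p:np.concatenate([w*(proj(c,place(p,P))[0]-uv) for c,uv,P in G]+[(proj(c,place(p,P))[0]-uv) for c,uv,P in N]+[linres(p)])
    return least_squares(f,[.59,.246,.26])
if __name__=='__main__':
  for w in (0.01,.5,1):
    r=fitall(w); print(w,r.x[:2],np.degrees(r.x[2]),r.fun[-6:].round(2))
  g=fitall(.5).x; cz,sz=np.cos(g[2]),np.sin(g[2])
  def circ(h,rad,back):
    f=place(g,(0,0,1000*h))[0]; x=np.array([cz*.866,sz*.866,.5]); y=np.array([-sz,cz,0]); z=np.cross(x,y)
    t=np.linspace(0,2*np.pi,40); return f+x*(.15-back)+rad*(np.cos(t)[:,None]*y+np.sin(t)[:,None]*z)
  for n,box,k in (('side',(340,100,390,150),8),('top',(215,110,260,150),8)):
    c=m[n][2]; im=m[n][0]['image'][box[1]:box[3],box[0]:box[2]]; im=cv2.cvtColor(cv2.resize(im,None,fx=k,fy=k,interpolation=cv2.INTER_CUBIC),cv2.COLOR_RGB2BGR)
    tiles=[]
    for h in (.195,.205):
        I=im.copy()
        for rad,back,col in ((.045,.005,(0,255,0)),(.022,0,(0,255,255))):
            q=((proj(c,circ(h,rad,-(-back)) if False else circ(h,rad,-back))-[box[0],box[1]]+.5)*k).astype(np.int32); cv2.polylines(I,[q],True,col,1)
        tiles.append(I)
    cv2.imwrite(f'pics/o_{n}.png',np.hstack(tiles))
E
python3 fit3.py
python3 - <<'E'
import cv2; a=cv2.imread('pics/o_side.png'); print(a.shape)
E
```

```text
0.01 [0.58858452 0.24544096] 14.111903638172091 [-1.53  0.02  1.56  0.09  0.69 -0.66]
0.5 [0.58865283 0.24546906] 14.23686370228002 [-1.44  0.06  1.66 -0.07  0.79 -0.56]
1 [0.58881682 0.2455176 ] 14.448430931717184 [-1.27  0.1   1.84 -0.38  0.95 -0.4 ]
(400, 800, 3)
```

View pics/o_side.png

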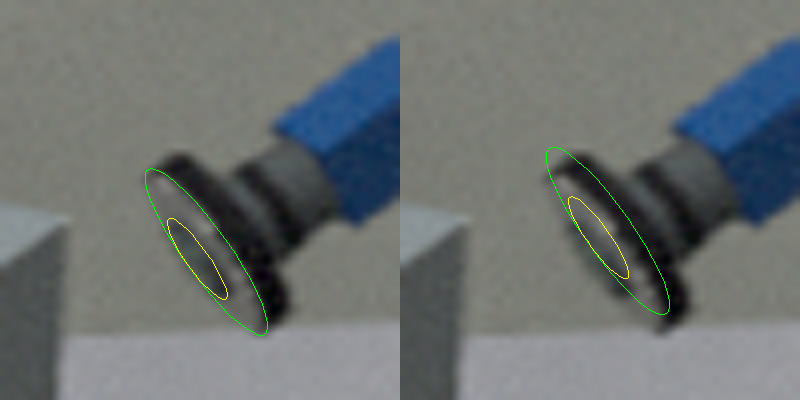

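View pics/o_top.png

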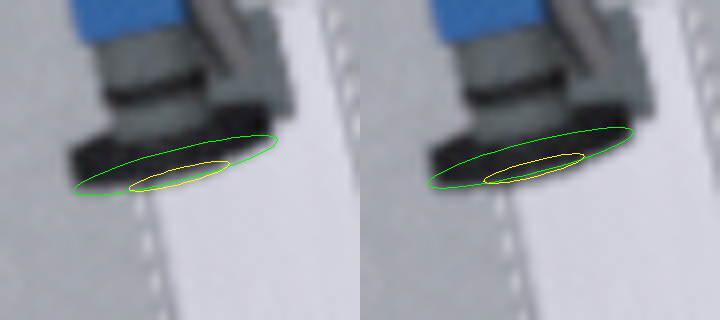

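```bash
cat > foc.py <<'E'
from fit3 import *
def focfit(uvs,uvt,yawdeg=14.2):
    yw=np.radians(yawdeg); x=np.array([np.cos(yw)*.866,np.sin(yw)*.866,.5])
    f=lambda v:np.concatenate([proj(m['side'][2],v+x*.155)[0]-uvs,proj(m['top'][2],v+x*.155)[0]-uvt])
    r=least_squares(f,[.59,.246,.2]); return r.x,r.fun
if __name__=='__main__':
    uvs=np.array([207,251])/8+[340,100]-.5; uvt=np.array([171,157])/8+[215,110]-.5
    print(focfit(uvs,uvt))
E
python3 foc.py; python3 - <<'E'
from tilt import *
J=lambda p:np.array(p,float)/3+[220,120]-.5+.17
tilt('m',J([(110,19),(475,19)]),J([(75,336),(515,336)]))
E
```

```text
(array([0.59093846, 0.2479814 , 0.19511589]), array([ 0.35374727, -0.09086309, -0.05273971,  0.34891817]))
fixed grip: tilt 25.7 [ 6.1 24.8 -6.6 24.9  7.1 11.3 -8.1 11.1]
free: tilt 30.5 gx -12.9 gz 12.7 gy 0.8 [ 0.5 -0.1 -0.5 -0.  -0.2  0.1  0.2 -0. ]
```

```bash
cat > tgt.py <<'E'
from mt import *
def front_world(o,th,gx,gz,gy):
    q=mtool(th,gx,gz,gy,[(37,0,0)])[0]; Rt=R.from_euler('xyz',o['orientation'],degrees=True).as_matrix(); return Rt@q+o['tool_pos']
if __name__=='__main__':
    o=load('m')['wrist'][1]; fw=front_world(o,30.5,-12.9,12.7,.8); print('front now',fw)
    q=mtool(30.5,-12.9,12.7,.8,[(37,0,0)])[0]; Rt=R.from_euler('xyz',[180,0,14.3],degrees=True).as_matrix()
    T=np.array([.590,.2467,.196])-Rt@q; print('TCP target',T,'delta mm',(T-o['tool_pos'])*1000)
E
python3 tgt.py
```

```text
front now [0.4902892  0.21866448 0.32504491]
TCP target [0.54189326 0.23526333 0.16281653] delta mm [  99.68027746   28.41616428 -129.13417681]
```

Request:
jog_arm(
  commands=[
    [4,1,-8,-0.4],
    [10,3,-15,0],
    [13,4,-18,0],
    [14,4,-18,0],
    [14,4,-18,0],
    [14,4,-18,0],
    [14,4,-17,0],
    [10,3,-12,0],
    [6.7,1.4,-5,0],
    [0,0,0,0],
  ],
)

```text
clock: 17.77
tool_pos: [0.5447, 0.2323, 0.1606]
orientation: [179.9, 0.2, 14.1]
force: [0.2, 0.6, -1.7]
opening: 0.0559
```

```bash
python3 - <<'E'
from h import *
d=shoot(['wrist','top','side'],'n'); o=d['wrist'][1]; print(o['clock'],o['tool_pos'],o['orientation'],o['opening'],o['force'])
b=d['side'][0]['image'][85:185,300:420]; b=cv2.resize(b,None,fx=6,fy=6,interpolation=cv2.INTER_CUBIC)
cv2.imwrite('pics/n1.png',cv2.cvtColor(b,cv2.COLOR_RGB2BGR))
b=d['top'][0]['image'][90:215,190:300]; b=cv2.resize(b,None,fx=4.5,fy=4.5,interpolation=cv2.INTER_CUBIC)
cv2.imwrite('pics/n2.png',cv2.cvtColor(b,cv2.COLOR_RGB2BGR))
E
```

```text
17.7667 [0.54466408 0.23227194 0.16062626] [179.88355132   0.22058092  14.07496927] 0.0559051628750385 [ 0.17391914  0.57963529 -1.67610968]
```

View pics/n1.png

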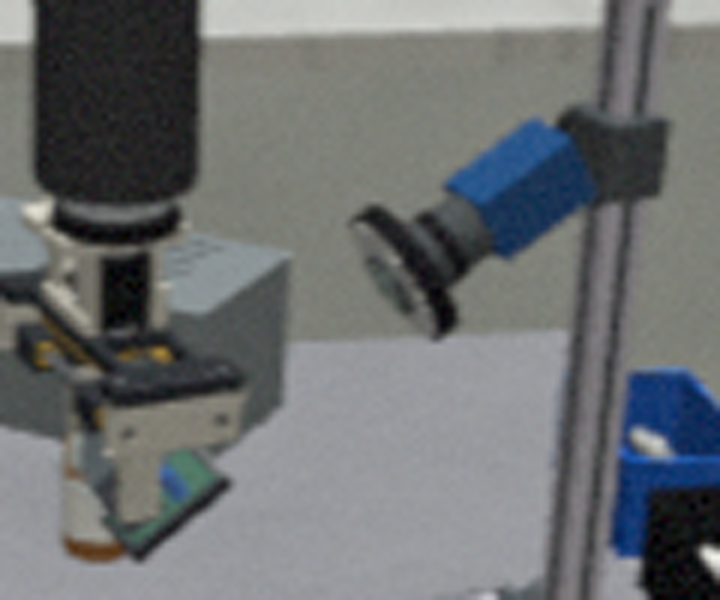

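View pics/n2.png

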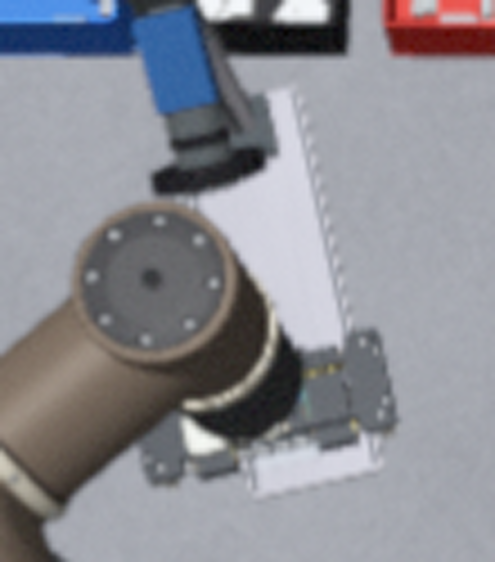

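View pics/n_wrist.png

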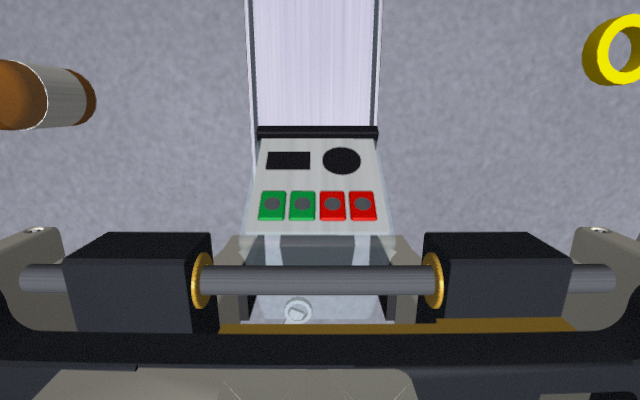

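```bash
python3 - <<'E'
from h import *
d=load('n')
a=d['wrist'][0]['image'][0:150,225:405]; a=cv2.resize(a,None,fx=4,fy=4,interpolation=cv2.INTER_CUBIC)
cv2.imwrite('pics/n3.png',cv2.cvtColor(a,cv2.COLOR_RGB2BGR))
E
```

```text
(no output)
```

View pics/n3.png

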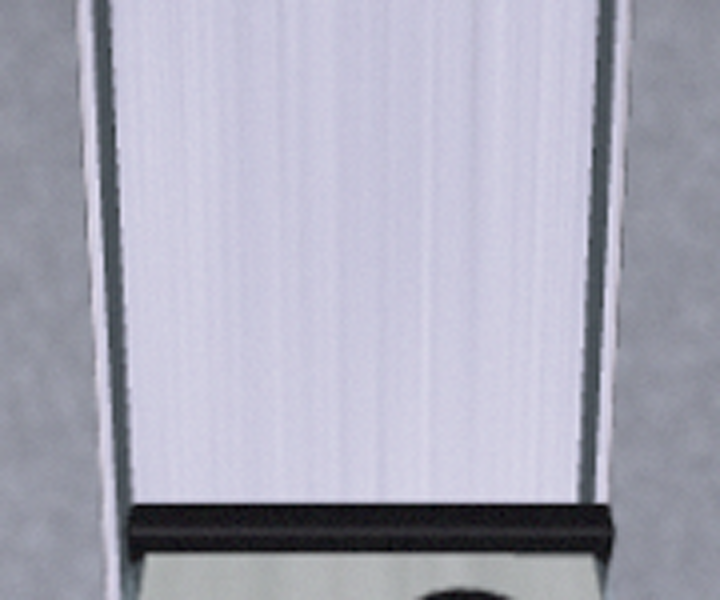

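```bash
python3 - <<'E'
from fit3 import *
d=load('n'); o=d['wrist'][1]; c=d['wrist'][2]
E=lambda p:np.array(p,float)/4+[225,0]-.5+.125
L=onz(c,E([(79,2),(111,560)]),.012); Rr=onz(c,E([(631,2),(612,480)]),.012)
SL=onz(c,E([(108,2),(133,500)]),.012); SR=onz(c,E([(598,2),(582,500)]),.012)
for q in (L,Rr,SL,SR): print(q[:,:2], np.degrees(np.arctan2(*(q[0]-q[1])[1::-1])))
# centre line at points
def lat(q,x): 
    t=(x-q[1,0])/(q[0,0]-q[1,0]); return q[1,1]+t*(q[0,1]-q[1,1])
for x in (.59,.7): print(x,'mid outer',(lat(L,x)+lat(Rr,x))/2,'width',lat(L,x)-lat(Rr,x),'slots',(lat(SL,x)+lat(SR,x))/2)
from tgt import front_world
print('front',front_world(o,30.5,-12.9,12.7,.8))
# side-view check of module bottom edge
from mod import modpts
cs2=d['side'][2]
for th in (27,30,33): print(th,((proj(cs2,modpts(o,th,[(-37,-28,-32),(37,-28,-32)],g=np.array([-.0129,.0008,.0127])))-[300,85]+.5)*6).round(0).tolist())
E
```

```text
[[0.68820623 0.33121138]
 [0.57393476 0.30150869]] 14.570508122909
[[0.71691642 0.21700949]
 [0.62037168 0.19214828]] 14.440490213899489
[[0.68967146 0.32518702]
 [0.58877882 0.29918804]] 14.45015230562325
[[0.71514368 0.22383983]
 [0.61428949 0.19762172]] 14.572098167987981
0.59 mid outer 0.2450059079073436 width 0.12135726935247085 slots 0.24540507053636357
0.7 mid outer 0.2734651453288433 width 0.12162359429095679 slots 0.27387582783377995
front [0.59292252 0.24361598 0.19362071]
27 [[131.0, 567.0], [235.0, 498.0]]
30 [[135.0, 566.0], [236.0, 493.0]]
33 [[139.0, 565.0], [237.0, 488.0]]
```

```bash
cat > ov.py <<'E'
from mod import *
import sys
def ov(tag,th,g,box=(305,145,350,185),k=14,cam='side',off=(0,0,0)):
    d=load(tag); o=d['wrist'][1]; c=d[cam][2]
    im=d[cam][0]['image'][box[1]:box[3],box[0]:box[2]]; im=cv2.cvtColor(cv2.resize(im,None,fx=k,fy=k,interpolation=cv2.INTER_CUBIC),cv2.COLOR_RGB2BGR)
    I=im.copy()
    C=[(x,y,z) for x in (-37,37) for y in (-28,28) for z in (-32,32)]
    q=((proj(c,modpts(o,th,C,g=g)+np.array(off))-[box[0],box[1]]+.5)*k).astype(int)
    for i in range(8):
        for j in range(i):
            if sum(a!=b for a,b in zip(C[i],C[j]))==1: cv2.line(I,tuple(map(int,q[i])),tuple(map(int,q[j])),(0,255,0) if C[i][1]<0 and C[j][1]<0 else (0,160,255),1)
    return np.vstack([im,I]) if im.shape[1]>im.shape[0]*1.4 else np.hstack([im,I])
if __name__=='__main__':
    g=np.array([-.0129,.0008,.0127])
    cv2.imwrite('pics/ov1.png',ov('n',30.5,g,k=8))
    cv2.imwrite('pics/ov2.png',ov('g',0,np.array([.001,.0007,.0144]),box=(370,230,420,275),k=8))
E
python3 ov.py
```

```text
(no output)
```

View pics/ov1.png

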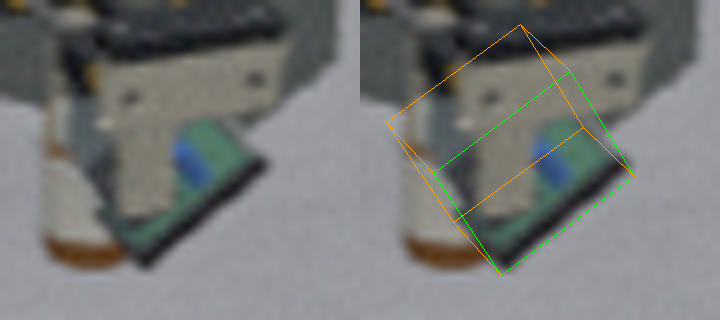

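View pics/ov2.png

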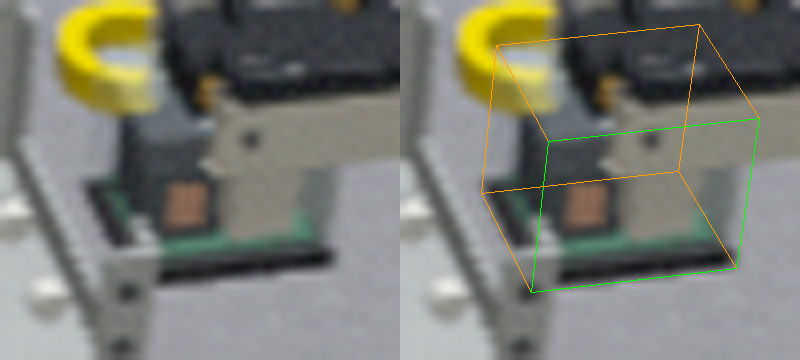

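```bash
cat > ba.py <<'E'
from mt import *
ims={'g':(3.3,(230,160),dict(foot=[(129,51),(447,51)],brk=[(91,151),(489,151)],rect=[(155,72),(270,72),(150,88),(270,88)],circ=[(303,81),(404,81),(353,66),(353,95)])),
'k':(3,(220,140),dict(foot=[(130,11),(456,11)],brk=[(92,221),(494,221)],rect=[(156,60),(272,60),(152,95),(272,95)],circ=[(306,79),(410,79),(358,51),(358,106)])),
'm':(3,(220,120),dict(foot=[(110,19),(475,19)],brk=[(75,336),(516,336)],rect=[(144,95),(270,95),(137,148),(271,148)],circ=[(308,123),(423,123),(365,81),(365,163)]))}
cams={t:camtool(load(t)['wrist'][0]) for t in ims}
def uv(t): k,o,D=ims[t]; return np.array(D['foot']+D['brk']+D['rect']+D['circ'],float)/k+np.array(o)-.5+.5/k
OB={t:uv(t) for t in ims}
def unpack(v):
    g=v[:3]; K=v[3:7]; M=v[7:11]; xb=v[11]; yz=v[12:].reshape(-1,2)
    P=np.vstack([[(37,28,-32),(37,-28,-32)],np.c_[np.full(len(yz),37+xb),yz]]); return g,K,M,P
def run(gzref=None,gzs=3,xbs=1.5):
    def f(v):
        g,K,M,P=unpack(v); out=[]
        for t,(th,gx,gz,gy) in (('g',(0,*g)),('k',K),('m',M)): out.append((proj(cams[t],mtool(th,gx,gz,gy,P))-OB[t]).ravel()/.5)
        out.append([(g[1]-14.4)/gzs,v[11]/xbs,(K[2]-M[2])/3]); return np.concatenate(out)
    yz0=[(24,30),(-24,30),(16,-10),(0,-10),(16,-20),(0,-20),(-5,-15),(-20,-15),(-12,-10),(-12,-20)]
    v0=np.r_[[1,14.4,.7],[18,-7,13.6,.7],[30,-13,12.7,.8],0,np.ravel(yz0)]
    r=least_squares(f,v0); J=r.jac; C=np.linalg.inv(J.T@J); s=np.sqrt(np.diag(C))
    return r,s
if __name__=='__main__':
    for gzs in (.5,1.5,10):
        r,s=run(gzs=gzs); print(gzs,'g',r.x[:3].round(1),'k',r.x[3:7].round(1),'m',r.x[7:11].round(1),'+-',s[7:11].round(1),'xb',r.x[11].round(1),'cost',r.cost)
    print(unpack(r.x)[3].round(1))
E
python3 ba.py
```

```text
0.5 g [ 0.7 13.6  0.8] k [17.2 -8.  12.4  0.7] m [ 29.3 -13.8  11.6   0.9] +- [0.9 0.6 0.7 0.1] xb 0.5 cost 10.005800992048297
1.5 g [ 0.4 12.   0.8] k [17.  -8.5 11.5  0.7] m [ 28.9 -14.4  10.8   0.9] +- [0.9 0.6 0.8 0.1] xb 0.7 cost 6.600468473848143
10 g [ 0.3 11.2  0.8] k [16.9 -8.7 11.   0.7] m [ 28.7 -14.7  10.3   0.9] +- [0.9 0.6 0.8 0.1] xb 0.8 cost 4.929924277705653
[[ 37.   28.  -32. ]
 [ 37.  -28.  -32. ]
 [ 37.8  23.   31.9]
 [ 37.8 -23.4  31.9]
 [ 37.8  20.7 -11. ]
 [ 37.8   3.1 -11. ]
 [ 37.8  20.1   0.5]
 [ 37.8   2.8   0.5]
 [ 37.8  -2.1  -4.7]
 [ 37.8 -17.3  -4.7]
 [ 37.8 -10.2 -14.4]
 [ 37.8  -9.2   3.7]]
```

```bash
cat > se.py <<'E'
from mod import *
def edge(tag,u0,u1,g=np.array([-.0135,.0008,.0117]),cam='side',show=True):
    d=load(tag); o=d['wrist'][1]; c=d[cam][2]; im=cv2.cvtColor(d[cam][0]['image'],cv2.COLOR_RGB2GRAY).astype(float)
    pts=[]
    for u in range(u0,u1+1):
        p=proj(c,modpts(o,30,[(-37,-28,-32),(37,-28,-32)],g=g)); t=(u-p[0,0])/(p[1,0]-p[0,0]); v0=p[0,1]+t*(p[1,1]-p[0,1])
        vs=np.arange(int(v0)-5,int(v0)+5); gr=im[vs+1,u]-im[vs,u]; i=np.argmax(gr)
        if gr[i]>25:
            w=np.clip(gr[max(i-1,0):i+2],0,None); pts.append((u,(vs[max(i-1,0):i+2]+.5)@w/w.sum()))
    pts=np.array(pts); k=np.polyfit(pts[:,0],pts[:,1],1); res=pts[:,1]-np.polyval(k,pts[:,0])
    print(tag,'pts',len(pts),'slope %.1f'%-np.degrees(np.arctan(k[0])),'rms',res.std().round(2),'err %.1f'%np.degrees(res.std()/(pts[:,0].std()*len(pts)**.5)))
    for th in (26,28,30,32,34,36):
        p=proj(c,modpts(o,th,[(-37,-28,-32),(37,-28,-32)],g=g)); s=(p[1]-p[0]); um=pts[:,0].mean(); v=p[0,1]+(um-p[0,0])*s[1]/s[0]
        print(th,'%.1f'%-np.degrees(np.arctan(s[1]/s[0])),'voff %.2f'%(np.polyval(k,um)-v),p.round(1).tolist())
if __name__=='__main__':
    edge('n',324,336); edge('m',296,308)
E
python3 se.py
```

```text
n pts 13 slope 39.1 rms 0.13 err 0.5
26 32.7 voff -0.71 [[321.1, 178.8], [338.5, 167.6]]
28 34.4 voff -0.58 [[321.6, 178.7], [338.7, 167.0]]
30 36.0 voff -0.46 [[322.0, 178.6], [338.9, 166.4]]
32 37.7 voff -0.35 [[322.5, 178.5], [339.0, 165.8]]
34 39.3 voff -0.25 [[322.9, 178.4], [339.1, 165.2]]
36 41.0 voff -0.16 [[323.4, 178.3], [339.2, 164.6]]
m pts 12 slope 39.2 rms 0.13 err 0.6
26 32.5 voff 0.18 [[292.0, 148.5], [310.7, 136.5]]
28 34.3 voff 0.35 [[292.5, 148.4], [310.9, 135.9]]
30 36.1 voff 0.51 [[293.0, 148.4], [311.0, 135.2]]
32 37.9 voff 0.65 [[293.5, 148.3], [311.1, 134.5]]
34 39.6 voff 0.79 [[294.0, 148.1], [311.2, 133.9]]
36 41.4 voff 0.91 [[294.4, 148.0], [311.3, 133.2]]
```

```bash
python3 - <<'E'
from se import *
import se
def edge0(tag,u0,u1,g,ths):
    d=load(tag); o=d['wrist'][1]; c=d['side'][2]; im=cv2.cvtColor(d['side'][0]['image'],cv2.COLOR_RGB2GRAY).astype(float)
    p=proj(c,modpts(o,ths[1],[(-37,-28,-32),(37,-28,-32)],g=g)); print(p.round(1).tolist()); pts=[]
    for u in range(u0,u1+1):
        v0=p[0,1]+(u-p[0,0])*(p[1,1]-p[0,1])/(p[1,0]-p[0,0]); vs=np.arange(int(v0)-5,int(v0)+5); gr=im[vs+1,u]-im[vs,u]; i=np.argmax(gr)
        w=np.clip(gr[max(i-1,0):i+2],0,None); pts.append((u,(vs[max(i-1,0):i+2]+.5)@w/w.sum(),gr[i]))
    pts=np.array(pts); k=np.polyfit(pts[:,0],pts[:,1],1); res=pts[:,1]-np.polyval(k,pts[:,0]); print(pts[:,2])
    print(tag,'slope %.1f'%-np.degrees(np.arctan(k[0])),'rms',res.std().round(2),'err %.1f'%np.degrees(res.std()/(pts[:,0].std()*len(pts)**.5)))
    for th in ths:
        p=proj(c,modpts(o,th,[(-37,-28,-32),(37,-28,-32)],g=g)); s=(p[1]-p[0]); um=pts[:,0].mean(); v=p[0,1]+(um-p[0,0])*s[1]/s[0]
        print(th,'%.1f'%-np.degrees(np.arctan(s[1]/s[0])),'voff %.2f'%(np.polyval(k,um)-v))
edge0('g',391,409,np.array([.0005,.0008,.013]),(-3,0,3))
edge0('j',391,407,np.array([-.003,.0008,.013]),(7,10,13))
E
```

```text
[[386.1, 265.7], [411.8, 262.7]]
[73. 67. 63. 66. 73. 76. 90. 90. 80. 75. 63. 67. 75. 75. 93. 88. 91. 79.
 72.]
g slope 7.0 rms 0.09 err 0.2
-3 4.2 voff -0.05
0 6.6 voff 0.00
3 9.0 voff 0.02
[[382.3, 267.5], [408.1, 260.5]]
[74. 66. 82. 78. 66. 76. 85. 69. 68. 85. 81. 65. 90. 82. 67. 70. 77.]
j slope 16.1 rms 0.08 err 0.2
7 13.1 voff -0.35
10 15.3 voff -0.13
13 17.6 voff 0.06
```

Request:
jog_arm(
  commands=[
    [-8,-2,10,0],
    [-12,-4,25,0],
    [-12,-6,30,0],
    [-10,-10,35,0],
    [-10,-15,35,0],
    [-10,-20,33,0],
    [-8,-25,30,0],
    [-8,-30,25,0],
    [-5,-35,18,0],
    [0,-38,10,0.4],
  ],
)

```text
clock: 18.75
tool_pos: [0.4593, 0.0477, 0.4192]
orientation: [-179.9, -0.4, 14.7]
force: [0.8, -0.8, -2.9]
opening: 0.0556
```

Request:
jog_arm(
  commands=[
    [0,-40,3,0],
    [0,-40,0,0],
    [0,-40,0,0],
    [0,-40,0,0],
    [0,-40,0,0],
    [0,-40,0,0],
    [0,-40,0,0],
    [0,-40,0,0],
    [0,-40,0,0],
    [0,-40,0,0],
  ],
)

```text
clock: 19.58
tool_pos: [0.4594, -0.3524, 0.4194]
orientation: [179.9, -0.1, 14.6]
force: [2.0, 1.3, -1.1]
opening: 0.0557
```

Request:
jog_arm(
  commands=[
    [0,-30,0,0],
    [0,-20,0,0],
    [0,-10,0,0],
    [0,0,0,0],
    [0,0,0,0],
    [0,0,0,0],
    [0,0,0,0],
    [0,0,0,0],
    [0,0,0,0],
    [0,0,0,0],
  ],
)

```text
clock: 20.42
tool_pos: [0.4612, -0.4105, 0.4175]
orientation: [180.0, -0.0, 14.7]
force: [0.3, -0.2, -3.1]
opening: 0.0559
```

```bash
python3 - <<'E'
from h import *
d=shoot(['side','wrist'],'p'); o=d['wrist'][1]; print(o['clock'],o['tool_pos'],o['orientation'],o['opening'],o['force'],np.abs(o['qvel']).max())
c=d['side'][2]; u,v=proj(c,o['tool_pos'])[0].astype(int); print(u,v)
b=d['side'][0]['image'][max(v-50,0):v+35,max(u-55,0):u+55]; b=cv2.resize(b,None,fx=7,fy=7,interpolation=cv2.INTER_CUBIC)
cv2.imwrite('pics/p1.png',cv2.cvtColor(b,cv2.COLOR_RGB2BGR))
E
```

```text
20.4667 [ 0.46115263 -0.41063112  0.41741766] [ 1.79993694e+02 -1.08581666e-02  1.46570555e+01] 0.055873596519766006 [-0.19246015  1.50290709 -2.08912075] 0.3235651826849149
323 193
```

View pics/p1.png

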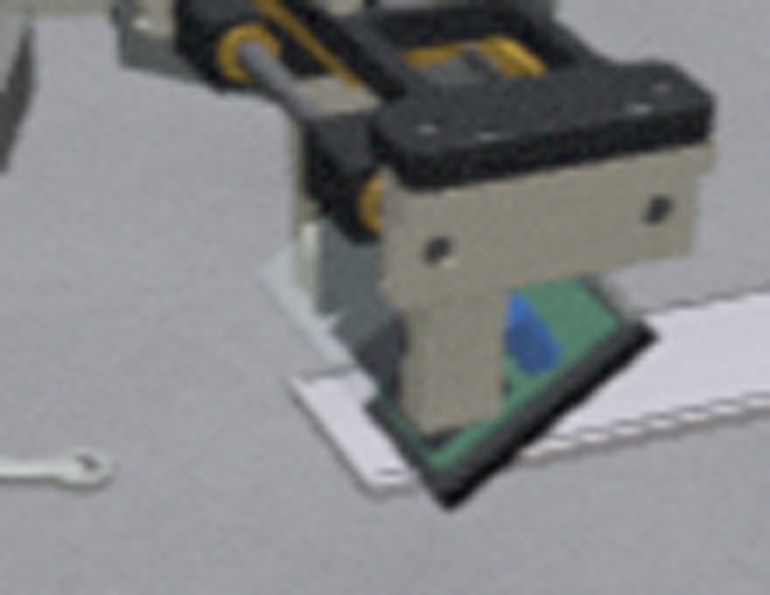

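```bash
python3 - <<'E'
from se import *
edge('p',334,360,g=np.array([-.0135,.0008,.0117]))
from scipy.optimize import least_squares
d=load('p'); o=d['wrist'][1]; c=d['side'][2]
uv=np.array([(450,510),(657,336)])/7+[268,143]-.5+.07
f=lambda v:(proj(c,modpts(o,v[0],[(-37,-28,-32),(37,-28,-32)],g=np.array([v[1],.8,v[2]])/1000))-uv).ravel()
r=least_squares(lambda v:np.r_[f(v)*2,(v[1]+13.5)/1.5,(v[2]-11.7)/1.5],[30,-13,12]); print(r.x,r.fun)
E
```

```text
p pts 27 slope 39.9 rms 0.35 err 0.5
26 33.6 voff -0.16 [[328.8, 215.4], [361.7, 193.5]]
28 35.2 voff 0.14 [[329.7, 215.2], [362.0, 192.4]]
30 36.7 voff 0.41 [[330.5, 215.0], [362.3, 191.3]]
32 38.3 voff 0.67 [[331.4, 214.8], [362.6, 190.1]]
34 39.8 voff 0.90 [[332.2, 214.5], [362.8, 189.0]]
36 41.3 voff 1.12 [[333.1, 214.2], [363.0, 187.9]]
[ 33.06937692 -11.85856909  12.30776869] [-1.09380092 -0.08018007  1.49413158 -0.51136841  1.09428727  0.40517912]
```

```bash
python3 - <<'E'
from ov import *
I=ov('p',32,np.array([-.0135,.0008,.0117]),box=(300,160,370,220),k=6)
J=ov('p',30,np.array([-.0135,.0008,.0117]),box=(300,160,370,220),k=6)
print(I.shape); cv2.imwrite('pics/p2.png',np.hstack([I[:, -420:],J[:, -420:]])[-360:])
E
```

```text
(360, 840, 3)
```

View pics/p2.png

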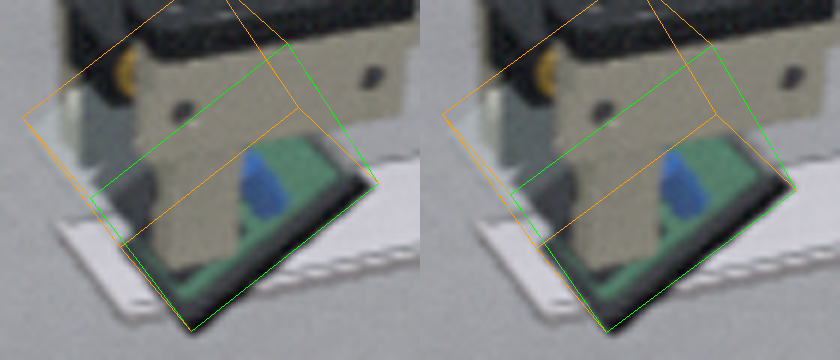

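Request:
jog_arm(
  commands=[
    [10,12,-8,-1],
    [17,21,-20,-1.4],
    [19,23,-24,-1.4],
    [19,23,-24,-1.4],
    [19,23,-24,-1.4],
    [19,23,-24,-1.4],
    [19,23,-24,-1.4],
    [19,23,-24,-1.4],
    [17,21,-20,-1.2],
    [10,14,-10,-0.6],
  ],
)

```text
clock: 21.35
tool_pos: [0.6293, -0.2026, 0.2116]
orientation: [-179.9, 0.2, 2.0]
force: [-0.3, 0.3, -3.0]
opening: 0.0562
```

```bash
python3 - <<'E'
from h import *
o=get_obs(); print(o['clock'],o['tool_pos'],o['orientation'],np.abs(o['qvel']).max())
y=-.2075+.092*np.sin(np.radians(1.9)); print('delta', (.630-o['tool_pos'][0])*1e3,(y-o['tool_pos'][1])*1e3,(.114-o['tool_pos'][2])*1e3)
E
```

```text
21.35 [ 0.62931214 -0.20262403  0.21159727] [-179.93539402    0.21610843    2.00506794] 20.584121849359455
delta 0.6878557683723807 -1.8256913346081372 -97.59726506087287
```

Request:
jog_arm(
  commands=[
    [0,-1,-5,0],
    [0,-1,-12,0],
    [0,0,-18,0],
    [0,0,-18,0],
    [0,0,-18,0],
    [0,0,-15,0],
    [0,0,-8,0],
    [0,0,-3,0],
    [0,0,0,0],
    [0,0,0,0],
  ],
)

```text
clock: 22.18
tool_pos: [0.6295, -0.2075, 0.1191]
orientation: [180.0, -0.1, 2.0]
force: [-0.0, 0.1, -2.6]
opening: 0.0558
```

```bash
python3 - <<'E'
from h import *
d=shoot(['side','wrist'],'q'); o=d['wrist'][1]; print(o['clock'],o['tool_pos'],o['orientation'],o['opening'],o['force'],np.abs(o['qvel']).max())
b=d['side'][0]['image'][190:290,310:430]; b=cv2.resize(b,None,fx=6,fy=6,interpolation=cv2.INTER_CUBIC)
cv2.imwrite('pics/q1.png',cv2.cvtColor(b,cv2.COLOR_RGB2BGR))
E
```

```text
22.2333 [ 0.62970848 -0.20744931  0.11948233] [ 1.79974588e+02 -1.08115061e-01  2.01953955e+00] 0.055763561812574726 [ 0.01909649 -0.10834083 -3.32798665] 0.18876391823242555
```

View pics/q1.png

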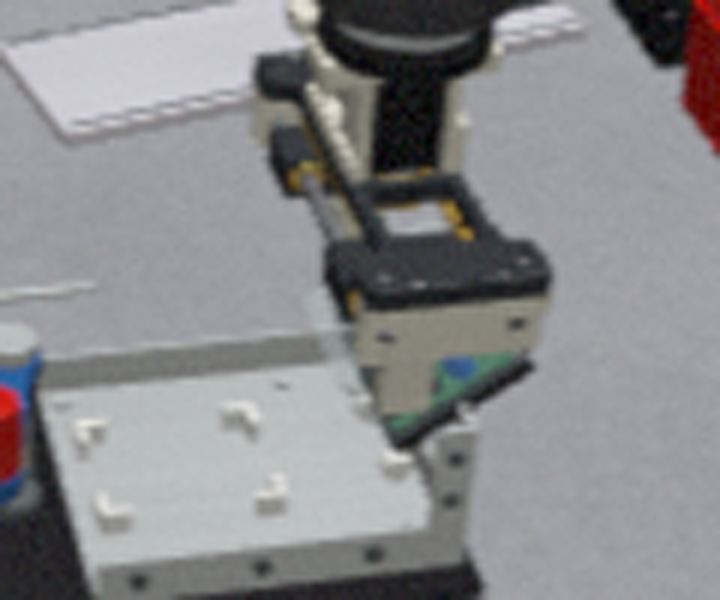

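View pics/q_wrist.png

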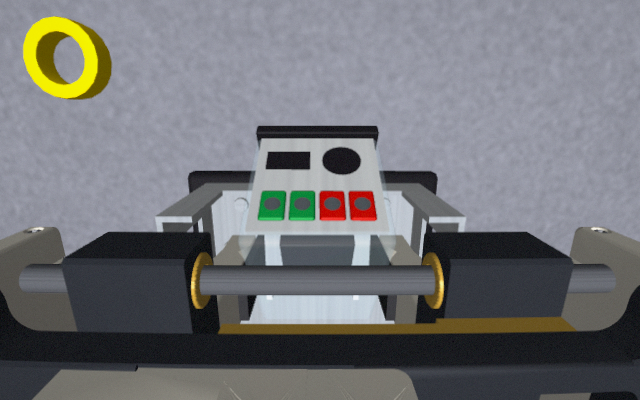

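Request:
jog_arm(
  commands=[
    [0,1.5,-2,0],
    [0,1,-2,0],
    [2,0,0,0],
    [2,0.1,0,0],
    [2,0.1,0,0],
    [2,0.1,0,0],
    [2,0.1,0,0],
    [2,0.1,0,0],
    [2,0,0,0],
    [0,0,0,0],
  ],
)

```text
clock: 23.12
tool_pos: [0.6435, -0.2041, 0.1142]
orientation: [180.0, -0.0, 2.0]
force: [-0.3, -0.7, -2.4]
opening: 0.0562
```

```bash
python3 - <<'E'
from se import *
d=shoot(['wrist','side'],'r'); o=d['wrist'][1]; print(o['clock'],o['tool_pos'],o['orientation'],o['opening'],o['force'],o['moment'],np.abs(o['qvel']).max())
a=d['wrist'][0]['image'][120:320,220:420]; a=cv2.resize(a,None,fx=3,fy=3,interpolation=cv2.INTER_CUBIC)
cv2.imwrite('pics/r1.png',cv2.cvtColor(a,cv2.COLOR_RGB2BGR))
for t in 'mqr':
    x=load(t)['wrist'][0]['image'][120:145,300:340].astype(float).mean((1,2)); print(t,x.round(0))
E
```

```text
23.1167 [ 0.64345317 -0.20408547  0.11415417] [ 1.79995465e+02 -5.43986712e-03  2.02362347e+00] 0.05618561662983415 [-0.32711614 -0.69756141 -2.43475834] [-0.05181785  0.00684601 -0.06339151] 0.5547523018765553
m [155. 154. 155. 155. 155. 125.  26.  25.  25.  25.  26.  33.  49.  46.
  28.  26.  25.  25. 126. 180. 180. 180. 180. 180. 180.]
q [157. 157. 157. 158. 159. 128.  26.  25.  25.  26.  26.  34.  48.  47.
  29.  27.  26.  27. 129. 183. 183. 184. 183. 183. 184.]
r [158. 158. 159. 160. 159. 128.  26.  24.  26.  27.  27.  34.  49.  47.
  29.  26.  27.  27. 129. 183. 183. 183. 183. 183. 183.]
```

Request:
jog_arm(
  commands=[
    [1.5,0,0,0],
    [1.5,0.1,0,0],
    [1.5,0,0,0],
    [1.5,0.1,0,0],
    [1,0,0,0],
    [0,0,0,0],
    [0,0,0,0],
    [0,0,0,0],
    [0,0,0,0],
    [0,0,0,0],
  ],
)

```text
clock: 24.05
tool_pos: [0.6475, -0.204, 0.1142]
orientation: [-180.0, 0.3, 2.0]
force: [-8.4, 1.1, 2.2]
opening: 0.0559
```

```bash
cat > wc.py <<'E'
from se import *
import sys
t=sys.argv[1]
d=shoot(['wrist','side'],t); o=d['wrist'][1]; print(o['clock'],o['tool_pos'],o['orientation'],o['opening'],o['force'],np.abs(o['qvel']).max())
a=d['wrist'][0]['image'][110:310,220:420]; a=cv2.resize(a,None,fx=3,fy=3,interpolation=cv2.INTER_CUBIC)
cv2.imwrite(f'pics/{t}1.png',cv2.cvtColor(a,cv2.COLOR_RGB2BGR))
def rows(t):
    im=load(t)['wrist'][0]['image']
    g=cv2.cvtColor(im,cv2.COLOR_RGB2GRAY).astype(float)[:,300:335].mean(1)
    out=[]
    # foot front top edge: strongest bright->dark between 100..150
    dg=np.diff(g); i=100+np.argmin(dg[100:150]); w=-np.clip(dg[i-1:i+2],None,0); out.append((np.arange(i-1,i+2)+.5)@w/w.sum())
    i=int(out[0])+5+np.argmax(dg[int(out[0])+5:int(out[0])+25]); w=np.clip(dg[i-1:i+2],0,None); out.append((np.arange(i-1,i+2)+.5)@w/w.sum())
    # red terminals bounds
    r=im[:,360:368].astype(float).mean(1); red=r[:,0]-r[:,1:].mean(1); k=np.where(red>60)[0]; out+= [k.min(),k.max()]
    k=np.where(g[225:245]<140)[0]; out.append(225+k[0] if len(k) else -1)
    return np.round(out,2)
for x in ('m','q',t): print(x,rows(x))
E
python3 wc.py s
```

```text
24.05 [ 0.64750849 -0.20401155  0.11419719] [-179.98146657    0.27084901    1.99844902] 0.055863916070987084 [-8.43480257  1.0713325   2.24236211] 0.059985085599406233
m [125.27 137.85 191.   220.   235.  ]
q [125.27 137.84 191.   220.   235.  ]
s [127.68 139.66 189.   217.   232.  ]
```

```bash
cat > dth.py <<'E'
from mt import *
def dth(df,db,th0=32.5,g0=(-13,12.2)):
    c=camtool(load('m')['wrist'][0])
    P=[(37,0,-32),(37,0,31)]
    r0=proj(c,mtool(th0,g0[0],g0[1],.8,P))[:,1]
    # rotate + minimal translation prior
    f=lambda v:np.r_[proj(c,mtool(th0+v[0],g0[0]+v[1],g0[1]+v[2],.8,P))[:,1]-r0-[df,db], v[1]*.3,v[2]*.3]
    from scipy.optimize import least_squares
    r=least_squares(f,[0,0,0]); return r.x.round(2)
if __name__=='__main__':
    import sys; print('dtheta,dgx,dgz',dth(float(sys.argv[1]),float(sys.argv[2])))
E
python3 dth.py 2.4 -2.8; python3 - <<'E'
from se import *
import se
edge('s',385,398) 
E
```

```text
dtheta,dgx,dgz [-1.86  0.64 -0.48]
s pts 14 slope 19.6 rms 0.62 err 2.3
26 26.0 voff -0.60 [[379.7, 265.0], [404.4, 253.0]]
28 27.5 voff -0.48 [[380.3, 265.0], [404.7, 252.3]]
30 29.0 voff -0.37 [[380.9, 264.9], [404.9, 251.6]]
32 30.4 voff -0.27 [[381.6, 264.8], [405.2, 250.9]]
34 31.9 voff -0.20 [[382.2, 264.7], [405.4, 250.2]]
36 33.4 voff -0.13 [[382.8, 264.6], [405.6, 249.5]]
```

Request:
jog_arm(
  commands=[
    [-4,0,0,0],
    [-6,0,0,0],
    [-3,0,6,0],
    [0,0,20,0],
    [0,0,30,0],
    [0,0,30,0],
    [0,3,30,0],
    [-5,15,25,0.5],
    [-12,28,15,1],
    [-16,35,5,1],
  ],
)

```text
clock: 24.98
tool_pos: [0.6054, -0.1235, 0.2787]
orientation: [179.9, -0.3, 4.4]
force: [1.7, 1.4, -1.8]
opening: 0.0558
```

Request:
jog_arm(
  commands=[
    [-16,37,0,1],
    [-16,37,0,1],
    [-16,37,0,1],
    [-16,37,0,1],
    [-16,37,0,1],
    [-16,37,0,1],
    [-14,35,0,1],
    [-12,33,0,1],
    [-9,25,0,1],
    [-4,12,0,1],
  ],
)

```text
clock: 25.82
tool_pos: [0.4679, 0.2069, 0.2761]
orientation: [-179.9, -0.1, 14.7]
force: [0.3, 0.2, -2.1]
opening: 0.0561
```

```bash
python3 wc.py t; python3 - <<'E'
from se import *
from ba import *
edge('t',290,312)
E
```

```text
25.8167 [0.46792725 0.20685985 0.27608451] [-1.79913899e+02 -1.04879565e-01  1.47152212e+01] 0.05610840182007394 [ 0.31939319  0.19183751 -2.14151554] 14.062351072795767
m [125.27 137.85 191.   220.   235.  ]
q [125.27 137.84 191.   220.   235.  ]
t [127.43 139.65 189.   217.   232.  ]
t pts 19 slope 26.8 rms 1.69 err 3.8
26 32.8 voff 0.34 [[299.9, 152.6], [318.4, 140.6]]
28 34.6 voff 0.13 [[300.3, 152.5], [318.6, 140.0]]
30 36.3 voff -0.10 [[300.8, 152.4], [318.7, 139.3]]
32 38.0 voff -0.37 [[301.3, 152.3], [318.8, 138.6]]
34 39.8 voff -0.66 [[301.8, 152.2], [318.9, 138.0]]
36 41.5 voff -0.98 [[302.3, 152.1], [319.0, 137.3]]
```

View pics/t1.png

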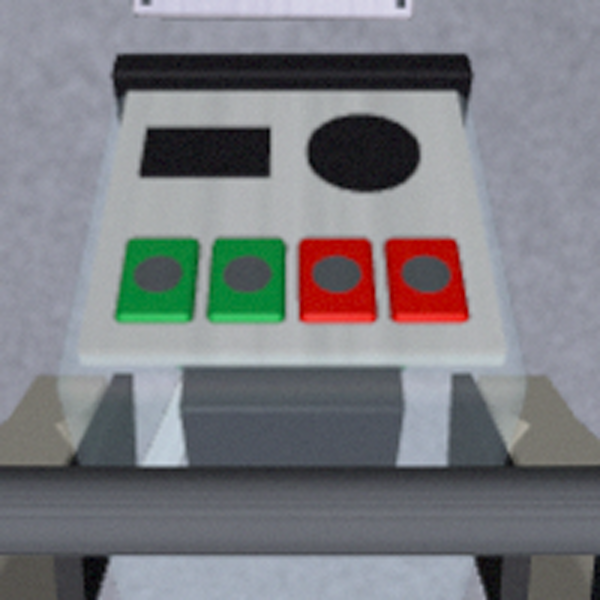

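```bash
python3 - <<'E'
from se import *
edge('t',303,315)
from tilt import *
J=lambda p:np.array(p,float)/3+[220,110]-.5+.17
uvf=J([(114,54),(472,54)]); uvb=J([(79,361),(507,361)])
tilt('t',uvf,uvb)
ct=camtool(load('t')['wrist'][0]); uv=np.vstack([uvf,uvb])
for th in (29,30,31,32):
  for zb in (30.1,31.9):
    P=np.array([(37,28,-32),(37,-28,-32),(37,23.7,zb),(37,-23.7,zb)])
    r=least_squares(lambda v:(proj(ct,mtool(th,v[0],v[1],v[2],P))-uv).ravel(),[-13,12,.8]); print(th,zb,r.x.round(1),r.fun.round(1),'front tool',(mtool(th,*r.x,[(37,0,0)])[0]*1000).round(1))
E
```

```text
t pts 11 slope 37.3 rms 0.1 err 0.5
26 32.8 voff 0.36 [[299.9, 152.6], [318.4, 140.6]]
28 34.6 voff 0.49 [[300.3, 152.5], [318.6, 140.0]]
30 36.3 voff 0.61 [[300.8, 152.4], [318.7, 139.3]]
32 38.0 voff 0.72 [[301.3, 152.3], [318.8, 138.6]]
34 39.8 voff 0.81 [[301.8, 152.2], [318.9, 138.0]]
36 41.5 voff 0.89 [[302.3, 152.1], [319.0, 137.3]]
fixed grip: tilt 24.6 [ 5.1 23.8 -5.9 23.9  5.9 11.1 -5.6 10.9]
free: tilt 30.1 gx -10.9 gz 14.5 gy 0.7 [ 0.2 -0.1 -1.  -0.1  0.   0.1  0.5 -0. ]
29 30.1 [-12.5  12.2   0.9] [ 0.   0.2 -0.   0.3 -0.3 -0.2  0.3 -0.1] front tool [ 49.2   0.9 -32.2]
29 31.9 [-11.7  14.3   0.9] [ 0.8 -0.8 -0.8 -0.7  0.3  0.5 -0.3  0.6] front tool [ 49.5   0.9 -29.9]
30 30.1 [-11.8  13.6   0.9] [ 0.1 -0.6 -0.2 -0.5  0.5  0.3 -0.5  0.5] front tool [ 49.    0.9 -31.4]
30 31.9 [-10.9  15.8   0.9] [ 1.  -1.6 -1.  -1.5  1.1  1.  -1.1  1.2] front tool [ 49.4   0.9 -29.1]
31 30.1 [-11.   15.    0.9] [ 0.3 -1.4 -0.3 -1.3  1.2  0.9 -1.2  1. ] front tool [ 48.9   0.9 -30.7]
31 31.9 [-10.1  17.2   0.9] [ 1.1 -2.4 -1.1 -2.3  1.9  1.6 -1.9  1.7] front tool [ 49.3   0.9 -28.3]
32 30.1 [-10.2  16.4   0.9] [ 0.5 -2.1 -0.5 -2.   2.   1.4 -2.   1.5] front tool [ 48.7   0.9 -29.9]
32 31.9 [-9.2 18.7  0.9] [ 1.3 -3.1 -1.3 -3.   2.6  2.1 -2.6  2.2] front tool [ 49.1   0.9 -27.5]
```

Request:
jog_arm(
  commands=[
    [2,1,-6,-0.2],
    [7,3,-13,0],
    [11,4,-17,0],
    [12,4,-17,0],
    [12,4,-17,0],
    [12,4,-17,0],
    [10,4,-14,0],
    [6,2,-8,0],
    [2,1,-3,0],
    [0,0,0,0],
  ],
)

```text
clock: 26.75
tool_pos: [0.5433, 0.2301, 0.1623]
orientation: [179.9, 0.1, 14.2]
force: [-0.4, 0.1, -2.0]
opening: 0.0555
```

```bash
python3 - <<'E'
from h import *
o=get_obs(); print(o['clock'],o['tool_pos'],o['orientation'],np.abs(o['qvel']).max()); print((np.array([.5421,.2341,.1645])-o['tool_pos'])*1e3)
E
```

```text
26.75 [0.54328189 0.23006727 0.16225881] [1.79948171e+02 9.28232139e-02 1.42306540e+01] 2.032182554722225
[-1.18188913  4.03272995  2.24118653]
```

Request:
jog_arm(
  commands=[
    [0,1,0.5,0.3],
    [-0.6,1.5,0.8,0],
    [-0.6,1.5,0.9,0],
    [0,0,0,0],
    [0,0,0,0],
    [0,0,0,0],
    [0,0,0,0],
    [0,0,0,0],
    [0,0,0,0],
    [0,0,0,0],
  ],
)

```text
clock: 27.58
tool_pos: [0.5418, 0.2351, 0.1653]
orientation: [180.0, 0.0, 14.6]
force: [0.3, -0.3, -2.7]
opening: 0.056
```

```bash
python3 wc.py u; python3 - <<'E'
from se import *
from tgt import *
o=load('u')['wrist'][1]; print('err',(np.array([.5421,.2341,.1645])-o['tool_pos'])*1e3)
edge('u',325,337,g=np.array([-.0118,.0009,.0136]))
from fit3 import *
c=load('u')['wrist'][2]
a=load('u')['wrist'][0]['image'][0:150,225:405]; a=cv2.resize(a,None,fx=4,fy=4,interpolation=cv2.INTER_CUBIC)
cv2.imwrite('pics/u3.png',cv2.cvtColor(a,cv2.COLOR_RGB2BGR))
b=load('u')['side'][0]['image'][85:185,300:420]; b=cv2.resize(b,None,fx=6,fy=6,interpolation=cv2.INTER_CUBIC)
cv2.imwrite('pics/u2.png',cv2.cvtColor(b,cv2.COLOR_RGB2BGR))
E
```

```text
27.5833 [0.54180543 0.23508432 0.16534429] [1.79997532e+02 9.16188354e-03 1.46167548e+01] 0.05601462639756874 [ 0.28898901 -0.33754845 -2.70777263] 0.11032179778975375
m [125.27 137.85 191.   220.   235.  ]
q [125.27 137.84 191.   220.   235.  ]
u [127.45 139.65 189.   217.   232.  ]
err [ 0.29456974 -0.98431799 -0.84429142]
u pts 12 slope 37.1 rms 0.12 err 0.6
26 33.1 voff -0.63 [[320.1, 177.9], [337.5, 166.6]]
28 34.8 voff -0.46 [[320.6, 177.8], [337.6, 166.0]]
30 36.4 voff -0.29 [[321.1, 177.8], [337.8, 165.4]]
32 38.1 voff -0.13 [[321.6, 177.7], [338.0, 164.8]]
34 39.7 voff 0.03 [[322.0, 177.5], [338.1, 164.2]]
36 41.3 voff 0.17 [[322.5, 177.4], [338.2, 163.6]]
```

View pics/u3.png

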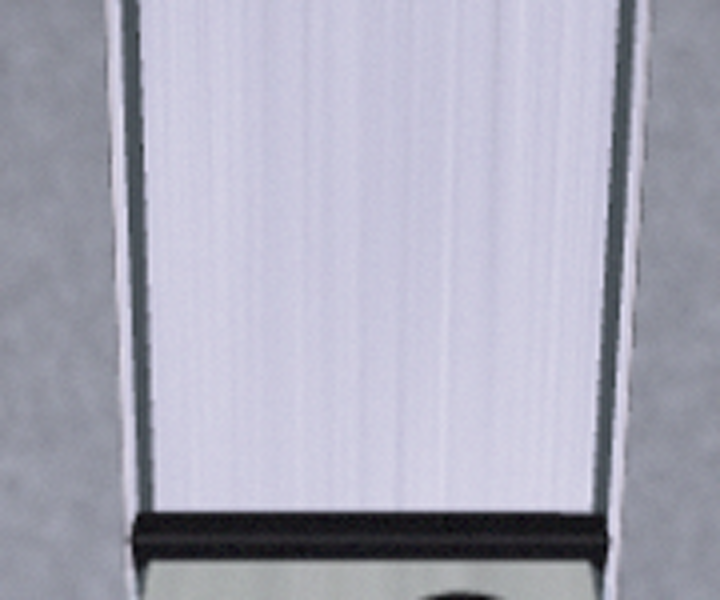

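View pics/u2.png

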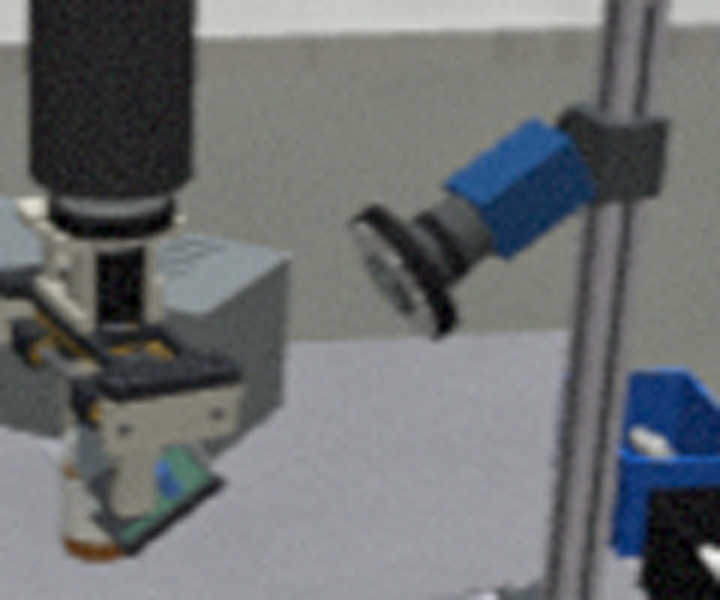

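```bash
python3 - <<'E'
from fit3 import *
from tgt import front_world
d=load('u'); o=d['wrist'][1]; c=d['wrist'][2]
E=lambda p:np.array(p,float)/4+[225,0]-.5+.125
L=onz(c,E([(106,2),(134,570)]),.012); Rr=onz(c,E([(650,2),(612,560)]),.012)
SL=onz(c,E([(142,2),(154,505)]),.012); SR=onz(c,E([(617,2),(592,505)]),.012)
for q in (L,Rr,SL,SR): print(np.degrees(np.arctan2(*(q[0]-q[1])[1::-1])))
def lat(q,x): 
    t=(x-q[1,0])/(q[0,0]-q[1,0]); return q[1,1]+t*(q[0,1]-q[1,1])
print('mid@.59',(lat(L,.59)+lat(Rr,.59))/2,(lat(SL,.59)+lat(SR,.59))/2)
Rt=R.from_euler('xyz',o['orientation'],degrees=True).as_matrix(); fw=Rt@np.array([.0491,.0009,-.0315])+o['tool_pos']; print('front',fw)
for nm,S in (('top',G[:3]),('side',G[3:])):
    p,r=fit(S,[.59,.246,.26]); print(nm,p[:2],np.degrees(p[2]),r.round(2).tolist())
p0=[.5898,.2455,np.radians(14.5)]
for cc,uv,P in G: print(P,(uv-proj(cc,place(p0,P))[0]).round(2))
E
```

```text
14.929559710118301
13.35956498795763
13.711955356174432
14.16266276690737
mid@.59 0.2463251369741274 0.24615435624610113
front [0.58954798 0.24660653 0.19683648]
top [0.59038543 0.24503623] 15.199093446158733 [[-0.69, 0.63], [0.77, 0.13], [-0.05, -1.07]]
side [0.58923009 0.24657841] 14.201148794652816 [[-0.67, -0.25], [0.05, 0.27], [0.6, -0.3]]
(-60, 60, 12) [ 1.03 -0.64]
(-60, -60, 12) [-0.52 -0.49]
(310, -60, 12) [-0.76  0.99]
(-60, 60, 12) [0.53 0.07]
(-60, -60, 12) [-0.36 -0.45]
(310, -60, 12) [-0.67  0.37]
```

```bash
python3 - <<'E'
from fit3 import *
g=[.5895,.2464,np.radians(14.5)]; cz,sz=np.cos(g[2]),np.sin(g[2])
def circ(h,rad,back):
    f=place(g,(0,0,1000*h))[0]; x=np.array([cz*.866,sz*.866,.5]); y=np.array([-sz,cz,0]); z=np.cross(x,y)
    t=np.linspace(0,2*np.pi,40); return f+x*(.15+back)+rad*(np.cos(t)[:,None]*y+np.sin(t)[:,None]*z)
rows=[]
for n,box in (('side',(340,105,385,145)),('top',(215,105,260,145))):
    s=m[n]; c=s[2]; k=6; im=s[0]['image'][box[1]:box[3],box[0]:box[2]]; im=cv2.cvtColor(cv2.resize(im,None,fx=k,fy=k,interpolation=cv2.INTER_CUBIC),cv2.COLOR_RGB2BGR)
    tiles=[]
    for h in (.193,.197,.201):
        I=im.copy()
        for rad,back,col in ((.045,.005,(0,255,0)),(.022,0,(0,255,255))):
            q=((proj(c,circ(h,rad,back))-[box[0],box[1]]+.5)*k).astype(np.int32); cv2.polylines(I,[q],True,col,1)
        tiles.append(I)
    rows.append(np.hstack(tiles[:3])[:, :800])
out=np.vstack(rows); print(out.shape); cv2.imwrite('pics/o2.png',out)
E
```

```text
(480, 800, 3)
```

View pics/o2.png

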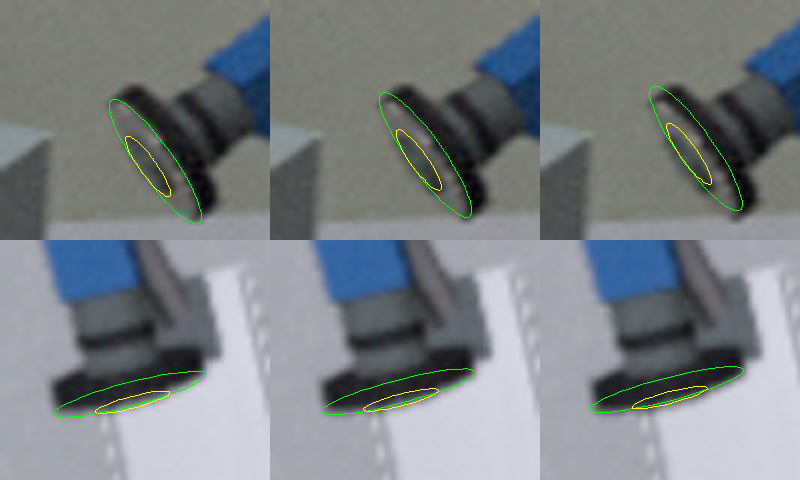

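```bash
python3 - <<'E'
from h import *
d=shoot(['top','side'],'z'); a=load('a')
o=get_obs(); print(o['clock'],o['tool_pos'],o['orientation'],o['opening'],np.abs(o['qvel']).max(),o['force'])
b=d['side'][0]['image'][200:310,230:400]; b=cv2.resize(b,None,fx=4,fy=4,interpolation=cv2.INTER_CUBIC); cv2.imwrite('pics/z1.png',cv2.cvtColor(b,cv2.COLOR_RGB2BGR))
for n in ('top','side'):
    df=np.abs(d[n][0]['image'].astype(int)-a[n][0]['image']).max(2); df=cv2.blur(df.astype(np.float32),(3,3))>35
    num,lab,st,_=cv2.connectedComponentsWithStats(df.astype(np.uint8)); print(n,[s.tolist() for s in st[1:] if s[4]>15])
E
```

```text
27.7833 [0.54184214 0.23512465 0.16538231] [1.79998026e+02 5.32049325e-03 1.46174415e+01] 0.055762670552037784 0.09247626240772588 [ 0.17509982 -0.32899412 -2.04974371]
top [[16, 136, 307, 264, 29160], [364, 182, 19, 26, 387], [378, 209, 23, 9, 148], [34, 278, 6, 6, 28], [327, 313, 23, 38, 301], [251, 362, 85, 38, 1341], [210, 369, 7, 8, 36]]
side [[40, 0, 6, 6, 29], [48, 0, 106, 195, 14661], [155, 0, 180, 147, 8590], [42, 7, 14, 40, 122], [310, 147, 29, 31, 541], [162, 177, 22, 44, 391], [149, 195, 11, 12, 75], [63, 198, 59, 31, 1370], [155, 221, 21, 14, 97], [304, 236, 52, 41, 1132]]
```

View pics/z1.png

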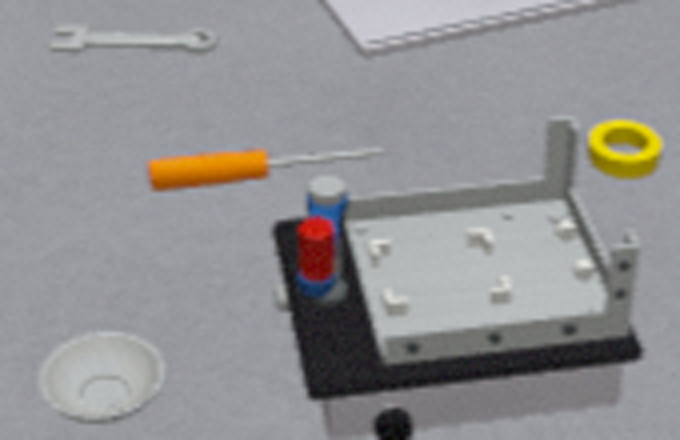

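```bash
python3 -c "
from plant import close_job
print(close_job())"
```

```text
the job is handed in; nothing more can be done
None
```

I handed the job in at about 27.8 s of robot time, with the module gripped and still at the inspection camera's focus.

- **Hold-down arm:** I swung it by the red knob to about 105° (my reading from the wrist picture). The last side picture shows it still aside.
- **Lifting and tilting:** I took the module out of the nest, gripped across its 56 mm. The jogs only turn about the vertical, so I made the 30° tilt in the grip by pushing the module's lower rear face against the fixture's rear flange. That overshot by about 2°, so I pushed it back on the same flange. Contact forces were about 21 N at most.
- **Position:** The front's middle came out at about (0.5895, 0.2466, 0.1968) m. My focus estimates average about (0.590, 0.246, 0.196) m, so it is within about 2 mm. The focus itself is only known to about 2 mm from the pictures.
- **Orientation:** Tool heading is 14.6°; the stand measured 14.2–15.2° in most views, although single edges in the last wrist picture read 13.4–14.9°.
- **Tilt:** The two views disagree slightly. The side camera gives 30.8–31.2° and the wrist camera 29–30°, against the wanted 30°.
- **Hold:** The opening is 55.8 mm and the joints were at rest. The measured load is about 2 to 2.7 N, which fits the module's weight.
- **Surroundings:** Comparing the first and last pictures, only the robot, the hold-down arm and the module changed, apart from anything hidden behind the robot arm in the top view. The bystanders are in place, and nothing touched the camera or its stand.

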